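# Make up the lock service carrier

### The arm

A 6-joint arm with a two-finger parallel gripper is mounted at the origin on the work surface. World frame = base frame: x ahead of the robot, y to its left, z up, the work surface at z = 0. Lengths are in m, angles in rad, forces in N, time in s.
With the tool pointing down it reaches from about 0.35 to 0.85 m from the base axis. Payload 8.1 kg.
Tool frame: the origin (TCP) lies at the very end of the fingers, on their centre line; the grasp point (between the pads) lies 19 mm behind it; z points along the fingers, y is the direction in which the jaws open and shut (so a half turn about z gives the same grasp; the last joint's range is limited). The gripper opens to 93 mm and grips with 3 to 60 N. Pads are 15 mm wide; open, the fingers measure 128 mm over their backs; the gripper's body (75 mm by 188 mm) begins 65 mm behind the grasp point.
Start: joints at [1.182, 0.13, 1.488, -0, 1.523, -0.085], TCP at [0.179, 0.573, 0.219] pointing down, gripper open.
Joint ranges: [-2.96, 2.96], [-0.89, 2.26], [0.02, 2.5], [-1.34, 4.48], [0, 2.73], [-2.66, 2.66]. Speed limits (rad/s): [2.39, 2.39, 2.79, 3.14, 3.14, 3.14].

### API

Orientations are given as a rotation vector (axis times angle).
In Python, from plant import robot gives the robot as it stands.
- The arm moves only by the shell command python3 -m pendant 'ROWS' [OPENING] [FORCE]. ROWS is JSON, a list of rows, each an object with "delta_pos": the shift along the tool's x, y, z in m, a list of three; "spin": the turn about the tool's z in rad. In form: [{"delta_pos": [dx, dy, dz], "spin": spin}, ...]. A call has 1 to 10 rows; each row is the pose to reach, as a shift and turn from the pose measured when the call began, along the tool's axes at that moment; what a row does not reach only later rows make up. A row lasts 1/10 s, in which the tool goes at most 50 mm and 8.59 degrees, less where a joint would pass 70% of its speed; a pose out of reach is approached as far as the arm can. A call with a gripper value outside its range is refused whole. OPENING is the closure, from -1 (fully open) to 1 (shut), set as the call begins (- or left out, the last holds). The fingers move at their own pace and stop on an object; FORCE is the grip in N (left out, the last holds). Time passes only in rows, so rows that repeat a pose let the fingers close. It gives the time, the measured TCP pose, the force and the opening at its end, in the units of the state.
- robot.read_state(): the state, without advancing time (a new reading comes with each control period).
- robot.read_camera(name): name is "scene" or "top" or "wrist"; returns a dict with "color" (384x512x3 uint8, blue, green, red), "camera_matrix" (3x3 intrinsics, pixels), "R" (3x3) and "t" (3): a world point X has camera coordinates R X + t. Camera axes: x right, y down, z forward; pixel columns grow to the right and rows downward; lengths in m; the calibration is good to about 2 mm. A picture is of the moment at which its call begins. There is no depth.
- robot.close_job(): hands the job in, once; it reports no verdict.
Trained networks look in the newest picture that a camera, given by its name, has taken for a name from the list of things; names that differ only in an ending like _2 or _b are one class to them, and where a whole thing is asked for, a point or a joint stands for the part that bears it (a point fixed in the world has none). Each returns a list of dicts, best first, with "score" (0 to 1); they miss things now and then, are a little off and sometimes report something else, mostly with a low value. They report only what shows in the picture. A call takes as long as a camera call. They do not tell look-alikes from the thing itself.
- robot.outline_of(camera, label): "mask" (384x512 bool, what is visible of it).
- robot.mark_of(camera, label): "location" ([x, y, z] in m, in the coordinates of the camera as it stood for that picture, good to about 4 mm: a listed point, or the origin of a listed thing).
The state is a dict: "t": time; "q": joint angles; "dq": joint speeds; "joint_torque": joint torques, N m; "tool_pos": TCP position; "orientation": TCP orientation; "force": force on the tool from outside, world axes, zero at the start; "wrist_torque": the same for the moment, N m; "opening": finger opening in m.
Only numpy, scipy, OpenCV 4.12 (cv2) and the standard library are available. Lean on these libraries where they do the work, as an engineer would, in place of code of your own. Each camera call takes 0.05 s, during which the arm holds its last target.

### The job

Make the grey service carrier ready for the next locker row: lift the empty cardboard core off its spindle and put it in the grey plastic tray, then slide the full paper tag roll down onto the spindle until it sits on the plate; also nest every loose steel coin return cup upright into the cup that is screwed to the carrier, one in the other, each fully home. Handle cups, roll and core gently: a grip of more than 20 N, or pushing or knocking them onto the carrier or the stack harder than that, dents or crushes them. Leave the canister, padlock, key, latch and screwdriver where they are.

Things in the scene. Friction and masses are not known exactly. Their poses are not given: they have to be found in the camera images.
- cup1: loose thin steel cup, may be absent; 60 mm tall, open top, about 120 g: tapered body 43 mm across at the foot, 54 mm at 35 mm height, then a collar 64 mm across up to the rim; wall 2.5 mm. Origin: centre of the underside, z up through the mouth. Nested, its collar rests on the rim below: origin 25 mm above that cup's, 1 to 2 mm of play. Dents above 20 N
- cup2: loose thin steel cup, may be absent; 60 mm tall, open top, about 120 g: tapered body 43 mm across at the foot, 54 mm at 35 mm height, then a collar 64 mm across up to the rim; wall 2.5 mm. Origin: centre of the underside, z up through the mouth. Nested, its collar rests on the rim below: origin 25 mm above that cup's, 1 to 2 mm of play. Dents above 20 N
- cup3: loose thin steel cup, may be absent; 60 mm tall, open top, about 120 g: tapered body 43 mm across at the foot, 54 mm at 35 mm height, then a collar 64 mm across up to the rim; wall 2.5 mm. Origin: centre of the underside, z up through the mouth. Nested, its collar rests on the rim below: origin 25 mm above that cup's, 1 to 2 mm of play. Dents above 20 N
- cup4: loose thin steel cup, may be absent; 60 mm tall, open top, about 120 g: tapered body 43 mm across at the foot, 54 mm at 35 mm height, then a collar 64 mm across up to the rim; wall 2.5 mm. Origin: centre of the underside, z up through the mouth. Nested, its collar rests on the rim below: origin 25 mm above that cup's, 1 to 2 mm of play. Dents above 20 N
- roll: full roll of paper tags, a cylinder 64 mm across and 60 mm tall standing on end, with a 28 mm bore right through along its axis. Origin: centre of the underside, z along the axis. Mass about 150 g. Crushes if squeezed or pressed with more than 20 N
- core: empty cardboard roll core, a tube 34 mm outside, 28 mm inside, 60 mm tall, at first standing on the spindle. Origin: centre of the underside, z along the axis. Mass about 30 g. Crushes if squeezed with more than 20 N
- carrier: fixed grey carrier: a plate 120 x 250 x 12 mm (x, y, z) with a steel cup screwed down at y = +70 mm and an upright spindle at y = -70 mm. Origin: centre of the underside
- holder (a point): centre of the underside of the screwed-down cup, on the carrier plate (12 mm above the table); this cup has the same shape as the loose cups, so its rim is 60 mm above this point. A cup nested directly in it has its origin 25 mm above this point, the next 50 mm, and so on
- spindle (a point): foot of the spindle on the carrier plate (12 mm above the table), z up along it. The spindle is 22 mm thick and 70 mm tall, narrowing to 12 mm over its top 8 mm. A roll that is home has its origin at this point, with about 3 mm of play sideways
- tray_in (a point): centre of the inner floor of the fixed grey plastic tray, 130 x 120 mm (its x, y) and 40 mm tall outside, walls 4 mm, floor about 4 mm above the table
- canister: bystander: screw-top aluminium canister, 72 mm across, 108 mm tall, upright; origin: centre of the underside
- padlock: bystander: blue enamel padlock lying flat, about 90 x 60 x 24 mm; origin: under its middle
- key: bystander: silver tubular key lying flat, about 95 mm long; origin: under its middle
- latch: bystander: matte black locker latch lying flat, 45 x 120 x 20 mm; origin: under its plate's middle
- screwdriver: bystander: screwdriver lying flat, 190 mm long; origin: under its middle
Mind the look-alikes: they are no part of the job. There is more than one size of the part that bears tray_in; the job needs the largest. What is shaped like the core but black is not meant.

How it is judged:
On the way, in this order (a step that is already met when the one before it is completed fails the run):
1. the empty core lies in the tray, let go (x of core in the frame of tray_in between -0.065 and 0.065 m and y of core in the frame of tray_in between -0.06 and 0.06 m and z of core in the frame of tray_in below 0.045 m and linear speed of core below 0.02 m/s and contact force between core and the fingers below 0.05 N), for 0.2 s.
2. the full roll is on the spindle, sitting on the plate (horizontal distance between roll and spindle below 0.006 m and angle between roll's own z axis and vertical below 0.06 rad and linear speed of roll below 0.02 m/s and z of roll in the frame of spindle between -0.005 and 0.005 m), for 0.2 s.
At the end, for the whole second after the job is handed in: Every present cup stacked upright (0.08 rad) on the fixed cup, within 9 mm of its axis and 5 mm of a home height (25 mm per cup); roll upright on the spindle, within 6 mm of its axis and 5 mm of the plate; core in the tray; all at rest, released (all of step 1 and all of step 2 and horizontal distance between each of cup1, cup2, cup3, cup4 and holder below 0.009 m and angle between each of cup1, cup2, cup3, cup4's own z axis and vertical below 0.08 rad and linear speed of each of cup1, cup2, cup3, cup4 below 0.02 m/s and (z of cup1 in the frame of holder between 0.02 and 0.03 m or z of cup1 in the frame of holder between 0.045 and 0.055 m or z of cup1 in the frame of holder between 0.07 and 0.08 m or z of cup1 in the frame of holder between 0.095 and 0.105 m) and (z of cup2 in the frame of holder between 0.02 and 0.03 m or z of cup2 in the frame of holder between 0.045 and 0.055 m or z of cup2 in the frame of holder between 0.07 and 0.08 m or z of cup2 in the frame of holder between 0.095 and 0.105 m) and (z of cup3 in the frame of holder between 0.02 and 0.03 m or z of cup3 in the frame of holder between 0.045 and 0.055 m or z of cup3 in the frame of holder between 0.07 and 0.08 m or z of cup3 in the frame of holder between 0.095 and 0.105 m) and (z of cup4 in the frame of holder between 0.02 and 0.03 m or z of cup4 in the frame of holder between 0.045 and 0.055 m or z of cup4 in the frame of holder between 0.07 and 0.08 m or z of cup4 in the frame of holder between 0.095 and 0.105 m)); the robot touches nothing.
It fails at once if a cup, the roll or the core is squeezed with a grip of more than 22 N (44 N over the two fingers) (contact force between the fingers and cup1 above 44 N or contact force between the fingers and cup2 above 44 N or contact force between the fingers and cup3 above 44 N or contact force between the fingers and cup4 above 44 N or contact force between the fingers and roll above 44 N or contact force between the fingers and core above 44 N).
It fails at once if a cup or the roll is pressed or knocked on the carrier or another cup with more than 22 N (contact force between any of cup1, cup2, cup3, cup4, roll and carrier above 22 N or contact force between cup1 and cup2 above 22 N or contact force between any of cup1, cup2 and cup3 above 22 N or contact force between any of cup1, cup2, cup3 and cup4 above 22 N).
It fails at once if a bystander is moved more than 30 mm (distance of any of canister, padlock, key, latch, screwdriver from where it was at the start of the episode above 0.03 m).
Of cup1, cup2, cup3, cup4 only 2 to 4 are there at a start; the rules pass over those that are not, and their reading is None.
At some moment in a run one of cup1, cup2, cup3, cup4, roll may be knocked a few centimetres aside while the robot is not near it.
It also fails if it takes over 210 s, if anything falls off the work surface, if the arm or the gripper's body presses on something with over 40 N, if the wrist force passes 120 N, or if a joint passes its speed limit or range.

## Working session

There is one attempt and no reset: what is moved stays moved. The work goes in short steps, Python scripts to look and compute and a shell command to move; the robot and the scene stay as the last step left them, time stands still between calls to the robot, and variables do not carry over. Pictures are saved under pics/ and viewed, and the job is handed in when it is done.

```bash
ls; mkdir -p pics; cat > h.py <<'E'
from plant import robot
import numpy as np, cv2
def cam(n,f=None):
    c=robot.read_camera(n)
    if f: cv2.imwrite('pics/'+f,c['color'])
    return c
def marks(n,c,labels,k=6,smin=0.1):
    R=np.array(c['R']);t=np.array(c['t']);K=np.array(c['camera_matrix'])
    for l in labels:
        for m in robot.mark_of(n,l)[:k]:
            if m['score']<smin: continue
            p=np.array(m['location']);w=R.T@(p-t);u=K@p;u=u[:2]/u[2]
            print(n,l,round(m['score'],2),w.round(3),u.round(0))
E
python3 - <<'E'
from h import *
s=robot.read_state();print(s['t'],s['tool_pos'],s['orientation'],s['opening'],s['force'])
for n in['scene','top','wrist']:
    c=cam(n,n+'0.png');marks(n,c,['cup1','roll','core','carrier','holder','spindle','tray_in','canister','padlock','key','latch','screwdriver'])
print(robot.read_state()['t'])
E
```

```text
pics
0.0 [0.17924999 0.57200234 0.21759849] [-4.75354376e-01 -3.10495661e+00  2.79453723e-03] 0.09278379857424464 [ 0.85699707 -0.35707112  1.08064605]
scene cup1 0.87 [ 0.597 -0.382 -0.005] [191. 310.]
scene cup1 0.75 [ 0.587  0.336 -0.001] [326. 167.]
scene cup1 0.65 [ 0.636 -0.195 -0.001] [250. 266.]
scene cup1 0.59 [ 0.403 -0.39  -0.001] [134. 276.]
scene roll 0.58 [ 0.44  -0.184  0.001] [198. 235.]
scene roll 0.34 [ 0.758  0.203 -0.001] [355. 203.]
scene core 0.61 [ 0.551 -0.025  0.01 ] [260. 216.]
scene core 0.53 [ 0.545 -0.155 -0.   ] [233. 243.]
scene carrier 0.94 [0.544 0.049 0.002] [272. 205.]
scene carrier 0.57 [ 0.556 -0.02   0.008] [263. 217.]
scene holder 0.81 [0.541 0.116 0.007] [282. 192.]
scene spindle 0.58 [ 0.553 -0.019  0.006] [262. 216.]
scene spindle 0.3 [0.406 0.33  0.004] [282. 152.]
scene tray_in 0.92 [0.404 0.334 0.005] [282. 152.]
scene tray_in 0.76 [ 0.228  0.363 -0.002] [249. 138.]
scene tray_in 0.72 [ 0.55  -0.021  0.008] [261. 216.]
scene tray_in 0.66 [0.362 0.486 0.003] [293. 133.]
scene canister 0.69 [ 0.755  0.197 -0.004] [353. 204.]
scene padlock 0.
[... 756 characters left out ...]
6 [ 0.551 -0.019  0.013] [283. 189.]
top spindle 0.36 [ 0.405 -0.388 -0.003] [396. 233.]
top tray_in 0.91 [0.404 0.327 0.005] [177. 235.]
top tray_in 0.88 [0.227 0.367 0.005] [163. 290.]
top tray_in 0.65 [0.357 0.488 0.003] [128. 249.]
top canister 0.57 [0.76  0.205 0.   ] [215. 129.]
top padlock 0.64 [ 0.362 -0.076  0.   ] [301. 247.]
top key 0.63 [ 0.72  -0.34  -0.004] [377. 139.]
top latch 0.88 [ 0.737 -0.05  -0.004] [291. 135.]
top screwdriver 0.77 [ 0.367  0.106 -0.001] [245. 246.]
wrist carrier 0.57 [0.408 0.326 0.005] [141. 365.]
wrist tray_in 0.97 [0.355 0.483 0.001] [233. 305.]
wrist tray_in 0.88 [0.228 0.363 0.005] [111. 248.]
wrist tray_in 0.78 [0.408 0.328 0.003] [142. 364.]
1.95
```

View pics/scene0.png

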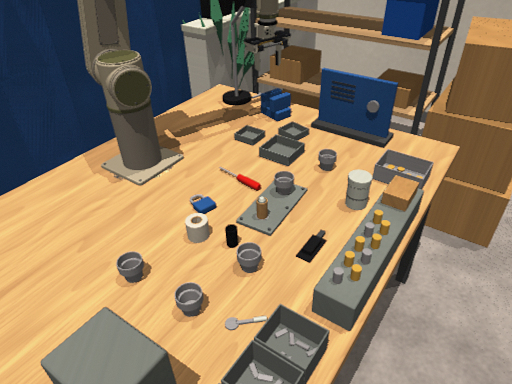

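View pics/top0.png

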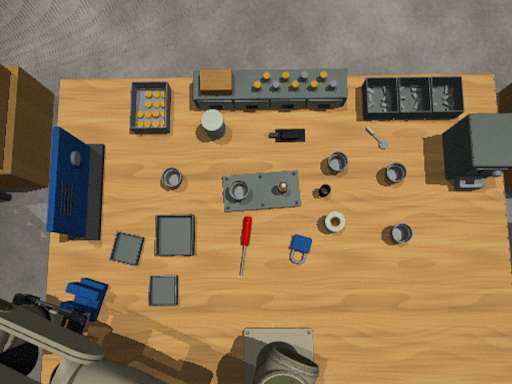

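View pics/wrist0.png

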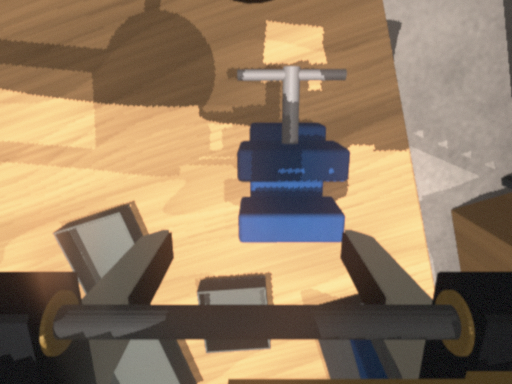

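The scene has four loose cups, all upright. The white roll is at top px (331,222) and the core is on the spindle at (282,189). A black decoy stands at (322,191). The largest tray is at (177,235).

```bash
cat >> h.py <<'E'
from scipy.spatial.transform import Rotation as Ro
def goto(p,jaw=None):
    """print tool-frame delta and spin to world TCP p; jaw = world angle (deg) of tool y axis, mod 180"""
    s=robot.read_state();R=Ro.from_rotvec(s['orientation']).as_matrix()
    d=R.T@(np.array(p)-s['tool_pos']);a=np.degrees(np.arctan2(R[1,1],R[0,1]))
    sp=0
    if jaw is not None: sp=-((jaw-a+90)%180-90)   # tool z down: world ccw = -spin
    print('t',round(s['t'],2),'at',np.round(s['tool_pos'],4),'jaw',round(a,1),'tilt',np.round(R[:,2],3),'DELTA',d.round(4),'SPIN',round(np.radians(sp),3),'q',np.round(s['q'],2),'F',np.round(s['force'],1),'op',round(s['opening'],4))
E
python3 - <<'E'
from h import *
s=robot.read_state();R=Ro.from_rotvec(s['orientation']).as_matrix()
c=cam('wrist');C=-np.array(c['R']).T@c['t']
print('cam in tool',R.T@(C-s['tool_pos']),'axis',R.T@np.array(c['R'])[2],'K',c['camera_matrix'])
for n in ['top','scene']:
    c=cam(n);print(n,-np.array(c['R']).T@c['t'],c['camera_matrix'][0][0])
goto([0.50,0.05,0.25],90)
E
```

```text
cam in tool [ 0.0806575  -0.00104768 -0.16640055] axis [-2.88426736e-01 -7.24695544e-04  9.57501693e-01] K [[330.04693683   0.         256.59051834]
 [  0.         330.04693683 191.98396205]
 [  0.           0.           1.        ]]
top [0.31114912 0.03334557 1.42053613] 434.47669671429344
scene [ 1.07181616 -0.75082823  0.78131156] 389.83814147720574
t 2.1 at [0.1795 0.5726 0.2187] jaw 72.6 tilt [ 0.  0. -1.] DELTA [-0.4622 -0.4028 -0.0313] SPIN -0.304 q [ 1.18  0.13  1.49 -0.    1.52 -0.09] F [0.6 0.7 0.8] op 0.0932
```

```bash
python3 -m pendant '[{"delta_pos":[-0.04,-0.035,-0.003],"spin":-0.03},{"delta_pos":[-0.08,-0.07,-0.006],"spin":-0.06},{"delta_pos":[-0.12,-0.105,-0.01],"spin":-0.1},{"delta_pos":[-0.16,-0.14,-0.015],"spin":-0.14},{"delta_pos":[-0.2,-0.175,-0.02],"spin":-0.18},{"delta_pos":[-0.24,-0.21,-0.025],"spin":-0.22},{"delta_pos":[-0.28,-0.245,-0.03],"spin":-0.26},{"delta_pos":[-0.32,-0.28,-0.031],"spin":-0.3},{"delta_pos":[-0.36,-0.315,-0.031],"spin":-0.304},{"delta_pos":[-0.38,-0.33,-0.031],"spin":-0.304}]'
python3 - <<'E'
from h import *
goto([0.55,0.05,0.27],90)
E
```

```text
t: 3.1
tool_pos: [0.4417, 0.1458, 0.2502]
orientation: [-0.001, 3.14, 0.001]
force: [0.4, 0.4, 0.2]
opening: 0.093
t 3.1 at [0.4417 0.1458 0.2502] jaw 90.0 tilt [ 0.001  0.    -1.   ] DELTA [-0.1083 -0.0959 -0.0197] SPIN 0.0 q [ 0.21 -0.25  1.8   0.    1.59 -1.36] F [0.4 0.4 0.2] op 0.093
```

```bash
python3 -m pendant '[{"delta_pos":[-0.03,-0.03,-0.006],"spin":0},{"delta_pos":[-0.06,-0.06,-0.012],"spin":0},{"delta_pos":[-0.09,-0.08,-0.02],"spin":0},{"delta_pos":[-0.108,-0.096,-0.02],"spin":0},{"delta_pos":[-0.108,-0.096,-0.02],"spin":0},{"delta_pos":[-0.108,-0.096,-0.02],"spin":0}]'
python3 - <<'E'
from h import *
c=cam('wrist','w1.png');marks('wrist',c,['core','spindle','holder','carrier','cup1'])
goto([0.55,0.05,0.27],90)
E
```

```text
t: 3.7
tool_pos: [0.5494, 0.0498, 0.2699]
orientation: [0.001, 3.141, 0.001]
force: [-0.9, 0.0, -0.3]
opening: 0.0931
wrist core 0.85 [ 0.548 -0.02   0.013] [203. 157.]
wrist core 0.83 [ 0.544 -0.154  0.005] [102. 152.]
wrist core 0.67 [ 0.737 -0.05   0.002] [191. 280.]
wrist spindle 0.65 [ 0.738 -0.049 -0.   ] [192. 280.]
wrist spindle 0.64 [ 0.55  -0.02   0.012] [204. 158.]
wrist holder 0.64 [0.543 0.118 0.01 ] [310. 152.]
wrist carrier 0.82 [ 0.545  0.046 -0.001] [255. 152.]
wrist cup1 0.96 [ 0.63  -0.197  0.   ] [ 82. 213.]
wrist cup1 0.72 [ 0.585  0.338 -0.003] [467. 180.]
t 4.0 at [0.5493 0.0506 0.2706] jaw 90.1 tilt [ 0.002  0.    -1.   ] DELTA [-0.0007 -0.0006  0.0006] SPIN 0.002 q [-0.   -0.02  1.55  0.    1.61 -1.57] F [-0.4  0.2 -0.2] op 0.093
```

View pics/w1.png

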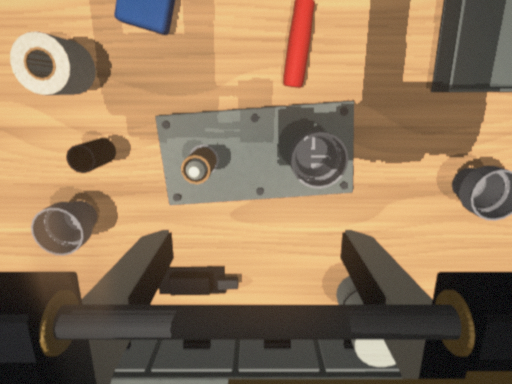

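The picture shows the core ring centred at about (198,167), the holder rim centred at about (318,158), and the roll and black decoy to the left.

```bash
cat >> h.py <<'E'
def p2w(c,u,v,z):
    R=np.array(c['R']);C=-R.T@np.array(c['t'])
    d=R.T@np.linalg.solve(np.array(c['camera_matrix']),[u,v,1.]);return C+d*(z-C[2])/d[2]
E
python3 - <<'E'
from h import *
c=cam('wrist')
print('core top',p2w(c,198,168,.072),'spindle tip',p2w(c,196,170.5,.082),'rim',p2w(c,319,159,.072))
cr=cv2.resize(c['color'][90:220,150:370],None,fx=3.5,fy=3.5,interpolation=cv2.INTER_CUBIC);cv2.imwrite('pics/w2.png',cr)
for f in([0,0,0],): goto([0.551,-0.019,0.10],90)
E
```

```text
core top [ 0.55026555 -0.01670944  0.072     ] spindle tip [ 0.55082857 -0.01724083  0.082     ] rim [0.53984774 0.11945291 0.072     ]
t 4.05 at [0.5493 0.0505 0.2706] jaw 90.1 tilt [ 0.002  0.    -1.   ] DELTA [-0.0013 -0.0696  0.1706] SPIN 0.001 q [-0.   -0.02  1.55  0.    1.61 -1.57] F [-0.8 -0.7  0.6] op 0.0928
```

View pics/w2.png

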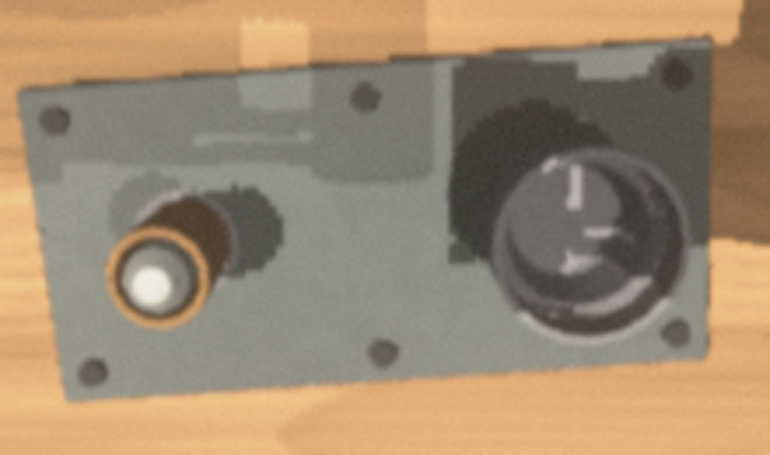

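```bash
python3 -m pendant '[{"delta_pos":[-0.001,-0.035,0.02],"spin":0},{"delta_pos":[-0.0015,-0.0705,0.05],"spin":0},{"delta_pos":[-0.0015,-0.0705,0.09],"spin":0},{"delta_pos":[-0.0015,-0.0705,0.13],"spin":0},{"delta_pos":[-0.0015,-0.0705,0.17],"spin":0},{"delta_pos":[-0.0015,-0.0705,0.2],"spin":0},{"delta_pos":[-0.0015,-0.0705,0.225],"spin":0},{"delta_pos":[-0.0015,-0.0705,0.235],"spin":0},{"delta_pos":[-0.0015,-0.0705,0.235],"spin":0}]' -1 6
python3 - <<'E'
from h import *
goto([0.551,-0.0195,0.035],90)
c=cam('wrist','w3.png')
E
```

```text
t: 4.95
tool_pos: [0.55, -0.0195, 0.0342]
orientation: [0.003, -3.14, -0.001]
force: [1.1, -0.5, -0.2]
opening: 0.0931
t 4.95 at [ 0.55   -0.0195  0.0342] jaw 90.1 tilt [-0.001  0.001 -1.   ] DELTA [-0.001  -0.     -0.0008] SPIN 0.002 q [-0.13  0.17  1.8   0.    1.18 -1.7 ] F [ 1.1 -0.5 -0.2] op 0.0931
```

View pics/w3.png

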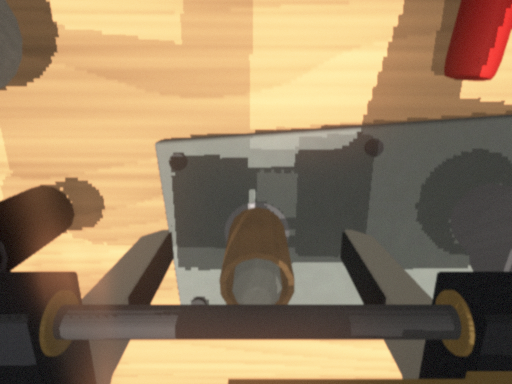

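The core is centred between the fingers, so I'll close gently.

```bash
python3 -m pendant '[{"delta_pos":[0,0,0],"spin":0},{"delta_pos":[0,0,0],"spin":0},{"delta_pos":[0,0,0],"spin":0},{"delta_pos":[0,0,0],"spin":0},{"delta_pos":[0,0,0],"spin":0},{"delta_pos":[0,0,0],"spin":0},{"delta_pos":[0,0,0],"spin":0},{"delta_pos":[0,0,0],"spin":0},{"delta_pos":[0,0,0],"spin":0},{"delta_pos":[0,0,0],"spin":0}]' 1 6
```

```text
t: 6.0
tool_pos: [0.5512, -0.0197, 0.0358]
orientation: [-0.003, 3.14, 0.001]
force: [0.4, 0.4, 0.2]
opening: 0.0348
```

```bash
python3 -m pendant '[{"delta_pos":[0,0,-0.015],"spin":0},{"delta_pos":[0,0,-0.035],"spin":0},{"delta_pos":[0,0,-0.06],"spin":0},{"delta_pos":[0,0,-0.085],"spin":0},{"delta_pos":[0,0,-0.11],"spin":0},{"delta_pos":[0,0,-0.12],"spin":0},{"delta_pos":[0,0,-0.12],"spin":0}]'
python3 - <<'E'
from h import *
c=cam('wrist','w4.png')
marks('wrist',c,['core','spindle'])
c=cam('top');marks('top',c,['tray_in','core','cup1','roll'])
goto([0.405,0.329,0.16],90)
E
```

```text
t: 6.7
tool_pos: [0.5525, -0.0199, 0.1583]
orientation: [-0.003, 3.136, -0.0]
force: [0.2, 0.0, 0.1]
opening: 0.035
wrist core 0.78 [ 0.551 -0.021  0.133] [256. 225.]
wrist core 0.68 [ 0.543 -0.152  0.002] [125. 167.]
wrist spindle 0.95 [ 0.554 -0.023  0.011] [255. 179.]
top tray_in 0.94 [0.403 0.326 0.004] [177. 235.]
top tray_in 0.88 [0.357 0.49  0.001] [127. 250.]
top tray_in 0.64 [ 0.23   0.366 -0.   ] [164. 289.]
top tray_in 0.39 [ 0.598 -0.38   0.006] [392. 174.]
top core 0.54 [ 0.763  0.205 -0.   ] [215. 128.]
top core 0.42 [ 0.54  -0.153  0.001] [323. 192.]
top core 0.39 [ 0.634 -0.201 -0.003] [337. 165.]
top cup1 0.92 [ 0.404 -0.39  -0.001] [397. 233.]
top cup1 0.87 [ 0.595 -0.383  0.005] [392. 175.]
top cup1 0.71 [ 0.587  0.344 -0.005] [174. 180.]
top cup1 0.68 [ 0.631 -0.196  0.   ] [335. 165.]
top roll 0.83 [ 0.438 -0.179 -0.003] [332. 223.]
t 7.1 at [ 0.5504 -0.0196  0.1546] jaw 90.1 tilt [-0.001  0.001 -1.   ] DELTA [ 0.1448  0.3489 -0.005 ] SPIN 0.002 q [-0.13  0.04  1.7   0.    1.4  -1.7 ] F [-0.1  0.2 -0.5] op 0.0348
```

View pics/w4.png

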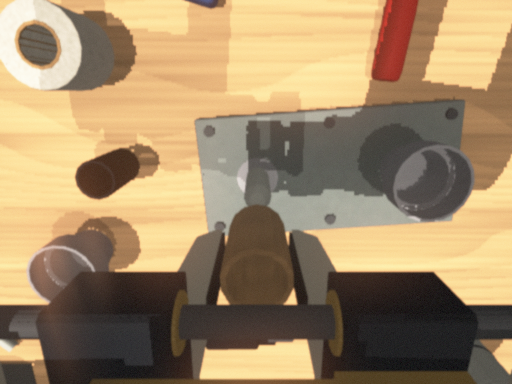

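The core is held and the spindle is bare. Next I'll carry it to the tray.

```bash
python3 -m pendant '[{"delta_pos":[0.01,0.025,-0.005],"spin":0},{"delta_pos":[0.025,0.06,-0.005],"spin":0},{"delta_pos":[0.043,0.1,-0.005],"spin":0},{"delta_pos":[0.06,0.145,-0.005],"spin":0},{"delta_pos":[0.078,0.19,-0.005],"spin":0},{"delta_pos":[0.096,0.235,-0.005],"spin":0},{"delta_pos":[0.115,0.28,-0.005],"spin":0},{"delta_pos":[0.132,0.315,-0.005],"spin":0},{"delta_pos":[0.144,0.34,-0.005],"spin":0},{"delta_pos":[0.146,0.348,-0.005],"spin":0}]'
python3 - <<'E'
from h import *
c=cam('wrist','w5.png')
marks('wrist',c,['tray_in'])
goto([0.404,0.328,0.03],90)
E
```

```text
t: 8.1
tool_pos: [0.4022, 0.3303, 0.1596]
orientation: [0.008, -3.14, -0.002]
force: [-0.2, -1.2, -0.1]
opening: 0.0346
wrist tray_in 0.95 [0.406 0.326 0.004] [254. 181.]
wrist tray_in 0.71 [0.356 0.485 0.004] [418. 131.]
t 8.2 at [0.4034 0.3287 0.1596] jaw 90.2 tilt [-0.001  0.    -1.   ] DELTA [-0.0007 -0.0008  0.1296] SPIN 0.004 q [ 0.58 -0.05  1.78  0.    1.41 -0.99] F [ 1.  -0.6 -0.5] op 0.0349
```

View pics/w5.png

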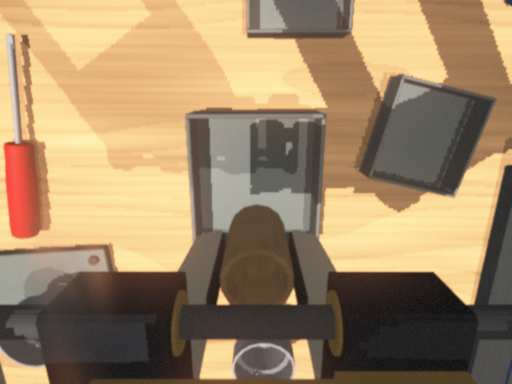

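The core is above the largest tray. I'll lower it to just over the floor.

```bash
python3 -m pendant '[{"delta_pos":[-0.001,-0.001,0.03],"spin":0},{"delta_pos":[-0.001,-0.001,0.06],"spin":0},{"delta_pos":[-0.001,-0.001,0.09],"spin":0},{"delta_pos":[-0.001,-0.001,0.11],"spin":0},{"delta_pos":[-0.001,-0.001,0.12],"spin":0},{"delta_pos":[-0.001,-0.001,0.126],"spin":0},{"delta_pos":[-0.001,-0.001,0.129],"spin":0},{"delta_pos":[-0.001,-0.001,0.13],"spin":0},{"delta_pos":[-0.001,-0.001,0.13],"spin":0}]'
python3 -m pendant '[{"delta_pos":[0,0,0],"spin":0},{"delta_pos":[0,0,0],"spin":0},{"delta_pos":[0,0,0],"spin":0},{"delta_pos":[0,0,0],"spin":0}]' -0.2
python3 -m pendant '[{"delta_pos":[0,0,-0.02],"spin":0},{"delta_pos":[0,0,-0.05],"spin":0},{"delta_pos":[0,0,-0.09],"spin":0},{"delta_pos":[0,0,-0.13],"spin":0},{"delta_pos":[0,0,-0.15],"spin":0},{"delta_pos":[0,0,-0.15],"spin":0}]' 
python3 - <<'E'
from h import *
c=cam('wrist','w6.png')
marks('wrist',c,['core','cup1'])
goto([0.50,-0.05,0.2],90)
E
```

```text
t: 9.1
tool_pos: [0.405, 0.3281, 0.0306]
orientation: [-0.006, 3.141, 0.002]
force: [0.4, 0.5, 0.9]
opening: 0.0346
t: 9.5
tool_pos: [0.4051, 0.3283, 0.0308]
orientation: [-0.006, 3.141, 0.002]
force: [0.1, -0.0, 0.2]
opening: 0.0551
t: 10.1
tool_pos: [0.407, 0.3295, 0.1851]
orientation: [-0.006, 3.135, 0.008]
force: [0.9, -0.3, -0.6]
opening: 0.0557
wrist core 0.75 [0.402 0.325 0.007] [253. 166.]
wrist cup1 0.78 [ 0.584  0.338 -0.001] [263. 307.]
t 10.25 at [0.4044 0.3277 0.1793] jaw 90.2 tilt [-0.001  0.    -1.   ] DELTA [-0.0941 -0.378  -0.0209] SPIN 0.004 q [ 0.58 -0.06  1.76  0.    1.45 -0.99] F [-0.6 -0.1 -1. ] op 0.0554
```

View pics/w6.png

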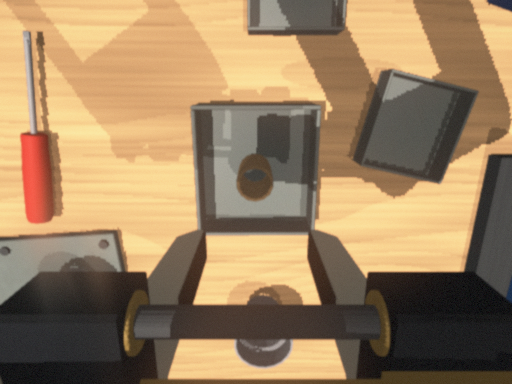

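The core stands upright in the tray at (255,175), released. The nearest cup is the one at about (0.586, 0.340), so I'll do that one now.

```bash
python3 -m pendant '[{"delta_pos":[-0.03,0.003,-0.01],"spin":0},{"delta_pos":[-0.07,0.006,-0.02],"spin":0},{"delta_pos":[-0.11,0.009,-0.03],"spin":0},{"delta_pos":[-0.14,0.012,-0.04],"spin":0},{"delta_pos":[-0.16,0.012,-0.04],"spin":0},{"delta_pos":[-0.165,0.012,-0.04],"spin":0},{"delta_pos":[-0.165,0.012,-0.04],"spin":0}]' -1 10
cat >> h.py <<'E'
def crop(c,u,v,f,w=60,s=6):
    u0,v0=int(max(0,u-w)),int(max(0,v-w))
    cv2.imwrite('pics/'+f,cv2.resize(c['color'][v0:v0+2*w,u0:u0+2*w],None,fx=s,fy=s,interpolation=cv2.INTER_CUBIC));print('crop origin',u0,v0,'scale',s)
def rimfit(c,name,label,z,near):
    """mask nearest world point 'near' -> fit circle at top edge using mask outline projected at z (upper rim part), coarse"""
    best=None
    for m in robot.outline_of(name,label):
        ys,xs=np.nonzero(m['mask']); 
        if len(xs)<30: continue
        w=p2w(c,xs.mean(),ys.mean(),z/2)
        d=np.hypot(*(w[:2]-near))
        if best is None or d<best[0]: best=(d,m)
    m=best[1]['mask'].astype(np.uint8)
    cs,_=cv2.findContours(m,cv2.RETR_EXTERNAL,cv2.CHAIN_APPROX_NONE);k=max(cs,key=cv2.contourArea)[:,0,:]
    return best[0],k
def circfit(c,k,z,r):
    """robustly fit circle of radius r at height z to the contour pixels k: the silhouette includes lower body, so use max-inlier search"""
    W=np.array([p2w(c,u,v,z)[:2] for u,v in k]);
    c0=W.mean(0);best=(-1,None)
    for dx in np.arange(-.03,.0301,.001):
        for dy in np.arange(-.03,.0301,.001):
            e=np.abs(np.hypot(W[:,0]-c0[0]-dx,W[:,1]-c0[1]-dy)-r);n=np.exp(-(e/.0015)**2).sum()
            if n>best[0]: best=(n,c0+[dx,dy])
    return best[1],best[0]/len(W)
E
python3 - <<'E'
from h import *
c=cam('wrist','w7.png')
marks('wrist',c,['cup1'])
d,k=rimfit(c,'wrist','cup1',.06,[.586,.34]);print(d,circfit(c,k,.06,.032))
goto([0.586,0.34,0.038],90)
E
```

```text
t: 10.95
tool_pos: [0.5686, 0.3396, 0.2164]
orientation: [0.005, -3.137, 0.002]
force: [0.1, -0.8, -0.2]
opening: 0.093
wrist cup1 0.64 [ 0.584  0.338 -0.001] [256. 178.]
0.006564462443633913 (array([0.58419893, 0.33626955]), np.float64(0.6365089301013256))
t 11.1 at [0.568  0.3403 0.2181] jaw 90.3 tilt [-0.003 -0.    -1.   ] DELTA [-0.0185 -0.0003  0.1801] SPIN 0.005 q [ 0.46  0.3   1.29  0.    1.55 -1.11] F [-0.4 -0.5 -0.2] op 0.0925
```

View pics/w7.png

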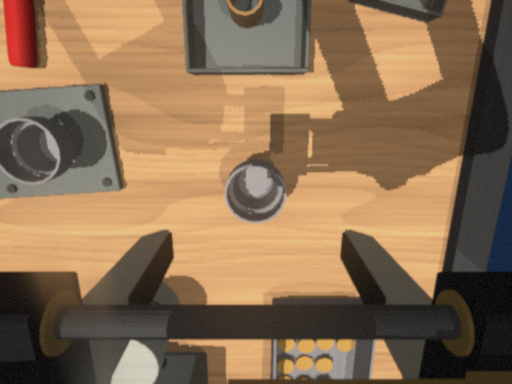

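The cup rim is centred at about (255,190) and stands clear of neighbours.

```bash
python3 - <<'E'
from h import *
c=cam('wrist'); crop(c,256,185,'w8.png',50,8)
print(p2w(c,255,190,.06),-np.array(c['R']).T@c['t'])
robot.outline_of
d,k=rimfit(c,'wrist','cup1',.06,[.586,.34]);f,q=circfit(c,k,.06,.032);print(f,q,k.min(0),k.max(0))
goto([0.585,0.338,0.038],90)
E
```

```text
crop origin 206 135 scale 8
[0.58220463 0.33748826 0.06      ] [0.48750132 0.33908364 0.38477527]
[0.58439463 0.33636371] 0.7165348338243173 [224 159] [284 221]
t 11.2 at [0.5683 0.3405 0.2191] jaw 90.3 tilt [-0.001  0.    -1.   ] DELTA [-0.0169 -0.0026  0.181 ] SPIN 0.005 q [ 0.46  0.3   1.29  0.    1.55 -1.11] F [ 0.7 -0.  -0.1] op 0.093
```

View pics/w8.png

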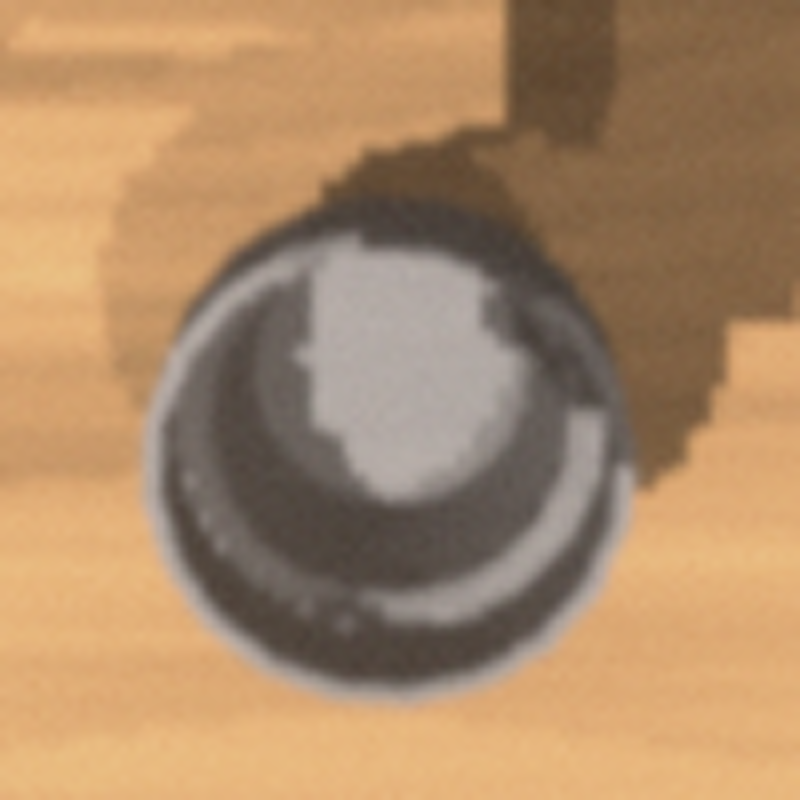

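```bash
python3 -m pendant '[{"delta_pos":[-0.008,-0.002,0.03],"spin":0},{"delta_pos":[-0.0165,-0.0035,0.07],"spin":0},{"delta_pos":[-0.0165,-0.0035,0.11],"spin":0},{"delta_pos":[-0.0165,-0.0035,0.145],"spin":0},{"delta_pos":[-0.0165,-0.0035,0.165],"spin":0},{"delta_pos":[-0.0165,-0.0035,0.176],"spin":0},{"delta_pos":[-0.0165,-0.0035,0.18],"spin":0},{"delta_pos":[-0.0165,-0.0035,0.18],"spin":0}]' -1 8
python3 -m pendant '[{"delta_pos":[0,0,0],"spin":0},{"delta_pos":[0,0,0],"spin":0},{"delta_pos":[0,0,0],"spin":0},{"delta_pos":[0,0,0],"spin":0},{"delta_pos":[0,0,0],"spin":0},{"delta_pos":[0,0,0],"spin":0},{"delta_pos":[0,0,0],"spin":0}]' 1 8
python3 - <<'E'
from h import *
c=cam('wrist','w9.png')
goto([0.541,0.119,0.18],90)
E
```

```text
t: 12.0
tool_pos: [0.5848, 0.3374, 0.0398]
orientation: [0.008, -3.141, -0.001]
force: [-0.1, -0.5, 0.0]
opening: 0.0928
t: 12.7
tool_pos: [0.5852, 0.3377, 0.0404]
orientation: [-0.008, 3.141, 0.002]
force: [-0.5, 0.4, 4.5]
opening: 0.0648
t 12.75 at [0.5852 0.3377 0.0404] jaw 90.3 tilt [ 0.     0.001 -1.   ] DELTA [ 0.0452 -0.2183 -0.1398] SPIN 0.005 q [ 0.45  0.47  1.42  0.    1.26 -1.13] F [-0.9  0.4  5.2] op 0.0649
```

View pics/w9.png

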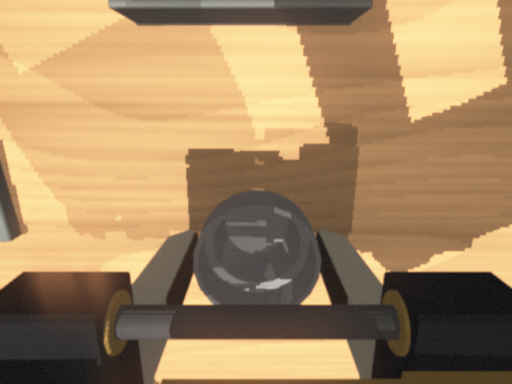

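Gripped: the opening is 64.8 mm, which matches the collar. Lift and move over the holder.

```bash
python3 -m pendant '[{"delta_pos":[0,0,-0.015],"spin":0},{"delta_pos":[0,0,-0.04],"spin":0},{"delta_pos":[0,0,-0.08],"spin":0},{"delta_pos":[0.008,-0.03,-0.115],"spin":0},{"delta_pos":[0.016,-0.07,-0.135],"spin":0},{"delta_pos":[0.024,-0.11,-0.14],"spin":0},{"delta_pos":[0.032,-0.15,-0.14],"spin":0},{"delta_pos":[0.04,-0.19,-0.14],"spin":0},{"delta_pos":[0.044,-0.212,-0.14],"spin":0},{"delta_pos":[0.0445,-0.2185,-0.14],"spin":0}]'
python3 -m pendant '[{"delta_pos":[0,0,0],"spin":0},{"delta_pos":[0,0,0],"spin":0}]'
python3 - <<'E'
from h import *
c=cam('wrist','w10.png')
marks('wrist',c,['cup1','holder'])
goto([0.541,0.119,0.10],90)
c=cam('scene','s10.png')
E
```

```text
t: 13.75
tool_pos: [0.5412, 0.1164, 0.1807]
orientation: [-0.004, 3.142, 0.001]
force: [0.6, -0.4, -0.9]
opening: 0.0646
t: 13.95
tool_pos: [0.5413, 0.117, 0.181]
orientation: [-0.004, 3.141, 0.001]
force: [0.2, -0.3, -1.7]
opening: 0.0647
wrist cup1 0.82 [0.542 0.118 0.139] [259. 219.]
wrist holder 0.72 [0.545 0.122 0.01 ] [263. 176.]
wrist holder 0.55 [0.407 0.327 0.004] [479.  35.]
t 14.1 at [0.5412 0.1175 0.1806] jaw 90.2 tilt [-0.     0.001 -1.   ] DELTA [0.0002 0.0014 0.0806] SPIN 0.004 q [ 0.12  0.03  1.67  0.    1.45 -1.45] F [-0.6  0.2 -2.3] op 0.0649
```

View pics/w10.png

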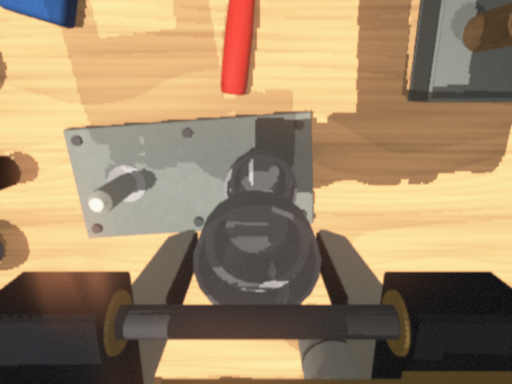

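```bash
python3 -m pendant '[{"delta_pos":[0,0.0015,0.02],"spin":0},{"delta_pos":[0,0.0015,0.04],"spin":0},{"delta_pos":[0,0.0015,0.055],"spin":0},{"delta_pos":[0,0.0015,0.068],"spin":0},{"delta_pos":[0,0.0015,0.076],"spin":0},{"delta_pos":[0,0.0015,0.082],"spin":0},{"delta_pos":[0,0.0015,0.085],"spin":0},{"delta_pos":[0,0.0015,0.085],"spin":0}]'
python3 - <<'E'
from h import *
c=cam('wrist','w11.png')
c=cam('scene');crop(c,284,180,'s11.png',40,8)
goto([0.541,0.119,0.08],90)
E
```

```text
t: 14.95
tool_pos: [0.5412, 0.119, 0.0956]
orientation: [0.006, -3.141, -0.001]
force: [0.2, -1.1, -1.1]
opening: 0.0646
crop origin 244 140 scale 8
t 15.05 at [0.5416 0.119  0.0962] jaw 90.2 tilt [ 0.001  0.001 -1.   ] DELTA [ 0.0006 -0.      0.0162] SPIN 0.004 q [ 0.12  0.1   1.75  0.    1.29 -1.45] F [ 0.   0.8 -1.2] op 0.0647
```

View pics/s11.png

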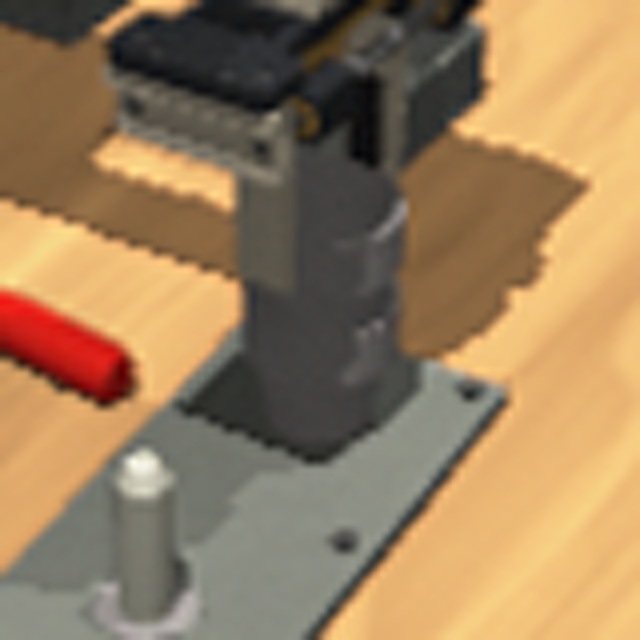

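The foot is inside the mouth and aligned. I'll lower it in small steps.

```bash
python3 -m pendant '[{"delta_pos":[0.0005,0,0.004],"spin":0},{"delta_pos":[0.0005,0,0.008],"spin":0},{"delta_pos":[0.0005,0,0.011],"spin":0},{"delta_pos":[0.0005,0,0.013],"spin":0},{"delta_pos":[0.0005,0,0.013],"spin":0}]'
python3 -m pendant '[{"delta_pos":[0,0,0.001],"spin":0},{"delta_pos":[0,0,0.002],"spin":0},{"delta_pos":[0,0,0.003],"spin":0},{"delta_pos":[0,0,0.003],"spin":0}]'
```

```text
t: 15.55
tool_pos: [0.5408, 0.119, 0.0826]
orientation: [0.006, -3.141, -0.001]
force: [-0.1, 0.2, -1.8]
opening: 0.0647
t: 15.95
tool_pos: [0.5407, 0.119, 0.0795]
orientation: [0.006, -3.141, -0.001]
force: [-0.5, -0.4, -2.3]
opening: 0.0647
```

```bash
python3 -m pendant '[{"delta_pos":[0,0,0.0005],"spin":0},{"delta_pos":[0,0,0.001],"spin":0},{"delta_pos":[0,0,0.0015],"spin":0},{"delta_pos":[0,0,0.0015],"spin":0}]'
```

```text
t: 16.35
tool_pos: [0.5406, 0.119, 0.0779]
orientation: [0.006, -3.141, -0.001]
force: [-0.2, 0.5, -1.7]
opening: 0.0648
```

```bash
python3 -m pendant '[{"delta_pos":[0,0,0.0005],"spin":0},{"delta_pos":[0,0,0.001],"spin":0},{"delta_pos":[0,0,0.001],"spin":0}]'
```

```text
t: 16.65
tool_pos: [0.5407, 0.119, 0.0774]
orientation: [0.006, -3.141, -0.001]
force: [-1.7, 0.4, 3.8]
opening: 0.0649
```

Contact comes at TCP z 0.077, as predicted. Release and retreat.

```bash
python3 -m pendant '[{"delta_pos":[0,0,0],"spin":0},{"delta_pos":[0,0,0],"spin":0},{"delta_pos":[0,0,0],"spin":0},{"delta_pos":[0,0,0],"spin":0}]' -1
python3 -m pendant '[{"delta_pos":[0,0,-0.02],"spin":0},{"delta_pos":[0,0,-0.05],"spin":0},{"delta_pos":[0,0,-0.09],"spin":0},{"delta_pos":[0,0,-0.13],"spin":0},{"delta_pos":[0,-0.03,-0.15],"spin":0},{"delta_pos":[0,-0.06,-0.17],"spin":0},{"delta_pos":[0,-0.07,-0.18],"spin":0},{"delta_pos":[0,-0.07,-0.18],"spin":0}]'
python3 - <<'E'
from h import *
c=cam('wrist','w12.png')
marks('wrist',c,['cup1','holder','spindle','roll'])
c=cam('top');marks('top',c,['roll','cup1'])
goto([0.44,-0.14,0.26],90)
E
```

```text
t: 17.05
tool_pos: [0.5407, 0.119, 0.0773]
orientation: [0.006, -3.141, -0.001]
force: [-0.3, 0.5, 0.2]
opening: 0.0907
t: 17.85
tool_pos: [0.542, 0.0478, 0.259]
orientation: [-0.002, 3.139, 0.001]
force: [-0.4, 0.3, 0.1]
opening: 0.0933
wrist cup1 0.87 [ 0.633 -0.197  0.   ] [ 81. 222.]
wrist cup1 0.68 [0.539 0.122 0.037] [319. 160.]
wrist holder 0.66 [0.544 0.121 0.01 ] [315. 160.]
wrist spindle 0.79 [ 0.552 -0.022  0.01 ] [203. 166.]
wrist roll 0.8 [ 0.44  -0.178  0.003] [70. 74.]
wrist roll 0.72 [0.406 0.323 0.003] [491.  43.]
top roll 0.86 [ 0.443 -0.178 -0.001] [331. 222.]
top cup1 0.83 [ 0.405 -0.391 -0.002] [397. 233.]
top cup1 0.74 [ 0.597 -0.381  0.002] [392. 175.]
top cup1 0.71 [ 0.631 -0.197  0.001] [336. 165.]
top cup1 0.69 [0.544 0.126 0.034] [238. 190.]
t 18.25 at [0.5406 0.0496 0.2563] jaw 90.3 tilt [-0.002  0.001 -1.   ] DELTA [ 0.1015 -0.1891 -0.0037] SPIN 0.005 q [-0.   -0.04  1.59  0.    1.59 -1.58] F [ 0.1 -0.3  0.1] op 0.0931
```

View pics/w12.png

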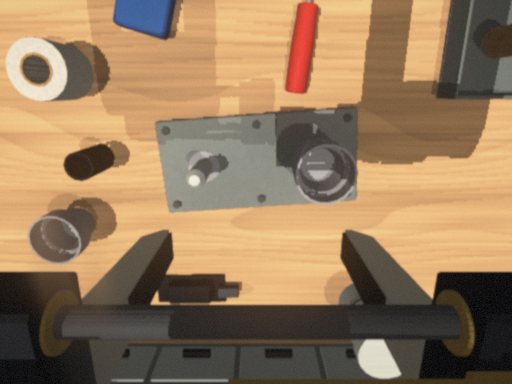

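Cup A is nested, with its rim at (326,173) and origin z about 0.037. Now the roll.

```bash
python3 -m pendant '[{"delta_pos":[0.02,-0.035,0],"spin":0},{"delta_pos":[0.04,-0.075,0],"spin":0},{"delta_pos":[0.06,-0.12,0],"spin":0},{"delta_pos":[0.08,-0.165,0],"spin":0},{"delta_pos":[0.1,-0.205,0.01],"spin":0},{"delta_pos":[0.108,-0.222,0.02],"spin":0},{"delta_pos":[0.11,-0.226,0.03],"spin":0},{"delta_pos":[0.11,-0.226,0.03],"spin":0}]'
python3 - <<'E'
from h import *
c=cam('wrist','w13.png')
marks('wrist',c,['roll','core'])
d,k=rimfit(c,'wrist','roll',.06,[.442,-.178]);print(d,circfit(c,k,.06,.032))
u=k.mean(0);crop(c,u[0],u[1],'w13c.png',50,8)
goto([0.442,-0.178,0.038],90)
E
```

```text
t: 19.05
tool_pos: [0.4308, -0.1765, 0.2245]
orientation: [0.006, -3.138, -0.004]
force: [0.3, -0.2, 0.4]
opening: 0.093
wrist roll 0.85 [ 0.438 -0.18   0.002] [254. 170.]
wrist core 0.69 [ 0.545 -0.157  0.002] [272. 251.]
0.004884064182250639 (array([ 0.43673539, -0.18230469]), np.float64(0.5059253376965495))
crop origin 201 127 scale 8
t 19.25 at [ 0.4324 -0.1759  0.2268] jaw 90.4 tilt [-0.001  0.001 -1.   ] DELTA [-0.0098 -0.0023  0.1888] SPIN 0.007 q [-0.5  -0.24  1.83  0.    1.55 -2.07] F [0.3 0.5 0.7] op 0.0929
```

View pics/w13.png

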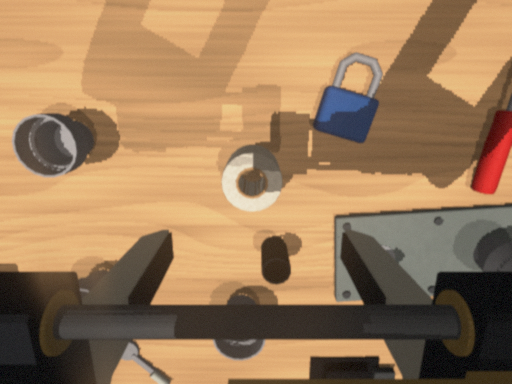

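View pics/w13c.png

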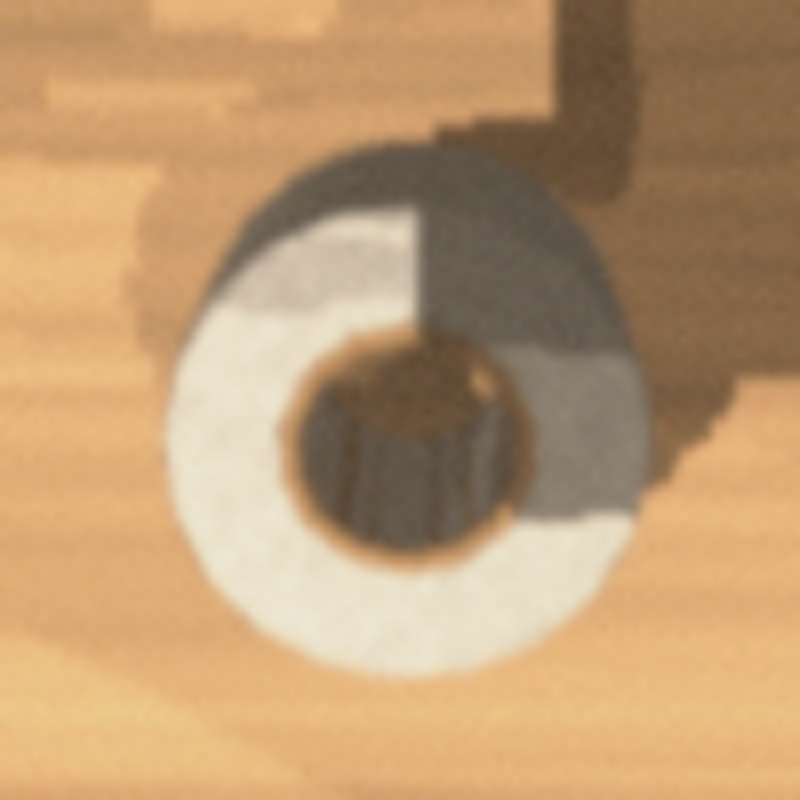

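```bash
python3 - <<'E'
from h import *
c=cam('wrist')
p=p2w(c,251.9,182.4,.06);print(p)
goto([p[0],p[1],0.038],90)
E
```

```text
[ 0.44120546 -0.18182198  0.06      ]
t 19.3 at [ 0.4325 -0.176   0.2269] jaw 90.4 tilt [-0.001  0.    -1.   ] DELTA [-0.0089 -0.006   0.1889] SPIN 0.007 q [-0.5  -0.24  1.83 -0.    1.55 -2.07] F [-1.2 -0.7 -0.1] op 0.093
```

```bash
python3 -m pendant '[{"delta_pos":[-0.004,-0.003,0.03],"spin":0},{"delta_pos":[-0.009,-0.005,0.07],"spin":0},{"delta_pos":[-0.009,-0.005,0.11],"spin":0},{"delta_pos":[-0.009,-0.005,0.15],"spin":0},{"delta_pos":[-0.009,-0.005,0.172],"spin":0},{"delta_pos":[-0.009,-0.005,0.184],"spin":0},{"delta_pos":[-0.009,-0.005,0.188],"spin":0},{"delta_pos":[-0.009,-0.005,0.188],"spin":0}]' -1 8
python3 -m pendant '[{"delta_pos":[0,0,0],"spin":0},{"delta_pos":[0,0,0],"spin":0},{"delta_pos":[0,0,0],"spin":0},{"delta_pos":[0,0,0],"spin":0},{"delta_pos":[0,0,0],"spin":0},{"delta_pos":[0,0,0],"spin":0},{"delta_pos":[0,0,0],"spin":0}]' 1 8
python3 -m pendant '[{"delta_pos":[0,0,-0.015],"spin":0},{"delta_pos":[0,0,-0.04],"spin":0},{"delta_pos":[0,0,-0.075],"spin":0},{"delta_pos":[0,0,-0.11],"spin":0},{"delta_pos":[0,0,-0.135],"spin":0},{"delta_pos":[0,0,-0.14],"spin":0},{"delta_pos":[0,0,-0.14],"spin":0}]'
python3 - <<'E'
from h import *
c=cam('wrist','w14.png')
marks('wrist',c,['roll'])
goto([0.551,-0.0195,0.18],90)
E
```

```text
t: 20.1
tool_pos: [0.442, -0.1808, 0.0396]
orientation: [0.011, -3.141, -0.0]
force: [1.2, -0.2, 0.8]
opening: 0.0933
t: 20.8
tool_pos: [0.4424, -0.1811, 0.0401]
orientation: [-0.011, 3.141, -0.0]
force: [-1.5, 0.2, 6.8]
opening: 0.0628
t: 21.5
tool_pos: [0.4425, -0.1811, 0.18]
orientation: [-0.011, 3.14, -0.001]
force: [-0.4, -0.2, -2.4]
opening: 0.0626
wrist roll 0.72 [ 0.437 -0.178  0.14 ] [263. 211.]
t 21.6 at [ 0.4413 -0.1805  0.1779] jaw 90.4 tilt [-0.002  0.001 -1.   ] DELTA [-0.1108  0.1602 -0.0021] SPIN 0.007 q [-0.5  -0.18  1.87  0.    1.46 -2.07] F [ 0.5  0.2 -2. ] op 0.063
```

View pics/w14.png

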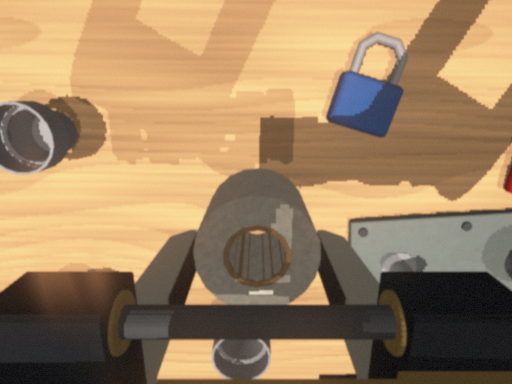

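```bash
python3 - <<'E'
from h import *
c=cam('wrist');crop(c,257,240,'w14c.png',75,5)
s=robot.read_state();print(s['tool_pos'],p2w(c,257,254,s['tool_pos'][2]+.02))
E
```

```text
crop origin 182 165 scale 5
[ 0.44111982 -0.18038694  0.17770797] [ 0.4364148  -0.18143028  0.19770797]
```

View pics/w14c.png

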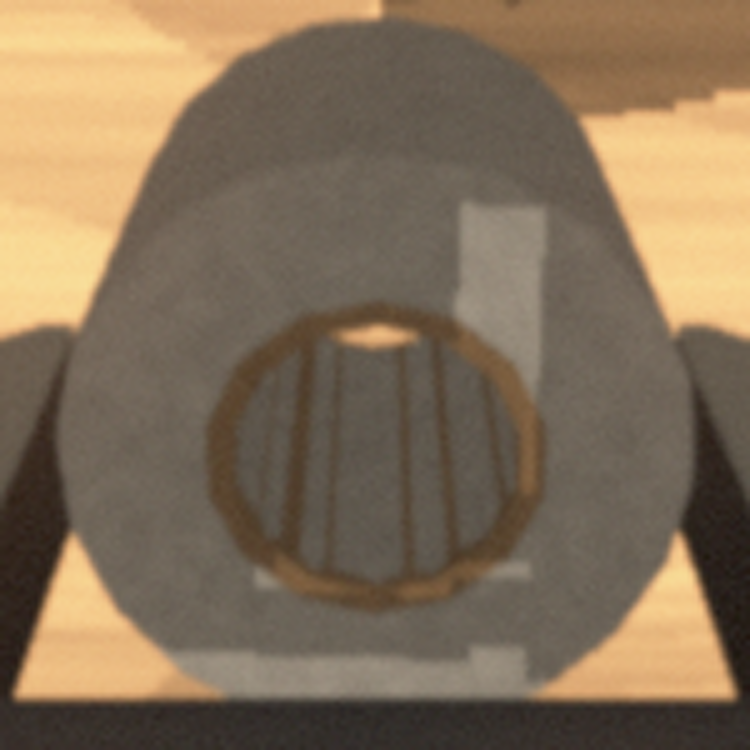

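The bore appears about 3.5 mm towards the base relative to the TCP. I'll compensate for that and verify over the spindle.

```bash
python3 -m pendant '[{"delta_pos":[-0.01,0.015,0],"spin":0},{"delta_pos":[-0.03,0.04,0],"spin":0},{"delta_pos":[-0.053,0.075,0],"spin":0},{"delta_pos":[-0.077,0.11,0],"spin":0},{"delta_pos":[-0.1,0.14,0],"spin":0},{"delta_pos":[-0.112,0.157,0],"spin":0},{"delta_pos":[-0.114,0.161,0],"spin":0},{"delta_pos":[-0.114,0.161,0],"spin":0},{"delta_pos":[-0.114,0.161,0],"spin":0}]'
python3 - <<'E'
from h import *
c=cam('wrist','w15.png');crop(c,257,240,'w15c.png',75,5)
marks('wrist',c,['roll','spindle','holder'])
s=cam('scene');crop(s,262,200,'s15.png',40,8);marks('scene',s,['roll','spindle'])
t=cam('top');crop(t,282,189,'t15.png',40,8)
goto([0.551,-0.0195,0.18],90)
E
```

```text
t: 22.55
tool_pos: [0.553, -0.0193, 0.1766]
orientation: [0.01, -3.137, -0.002]
force: [-0.3, -0.2, -1.7]
opening: 0.0625
crop origin 182 165 scale 5
wrist roll 0.9 [ 0.551 -0.019  0.137] [259. 217.]
wrist spindle 0.85 [ 0.553 -0.023  0.014] [254. 176.]
wrist holder 0.97 [0.544 0.122 0.01 ] [395. 167.]
crop origin 222 160 scale 8
scene roll 0.8 [ 0.552 -0.021  0.138] [261. 181.]
scene roll 0.27 [ 0.554 -0.02   0.01 ] [262. 216.]
scene spindle 0.58 [ 0.554 -0.02   0.009] [262. 216.]
crop origin 242 149 scale 8
t 22.95 at [ 0.5539 -0.019   0.1779] jaw 90.4 tilt [-0.002  0.001 -1.   ] DELTA [ 0.0029 -0.0005 -0.0021] SPIN 0.006 q [-0.13  0.03  1.67  0.    1.45 -1.7 ] F [ 0.2  0.2 -1.3] op 0.0627
```

View pics/w15.png

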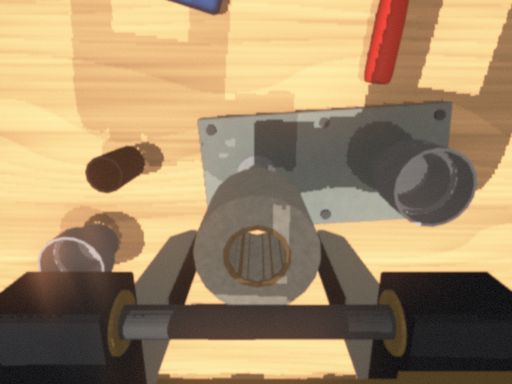

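View pics/s15.png

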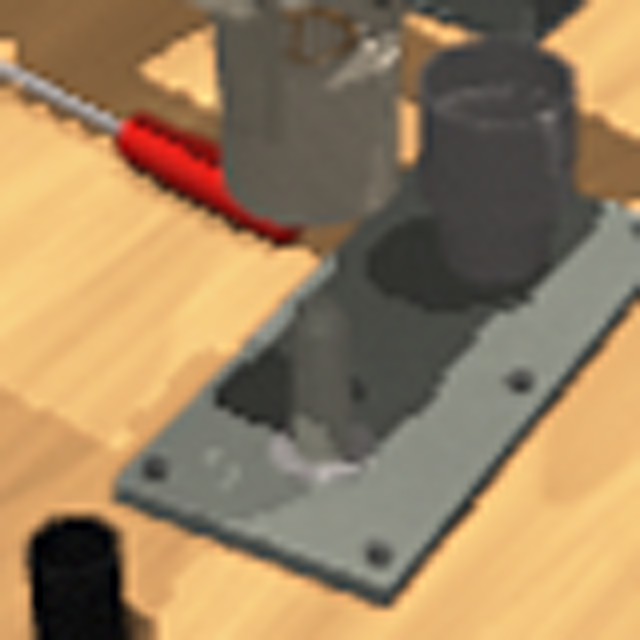

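View pics/w15c.png

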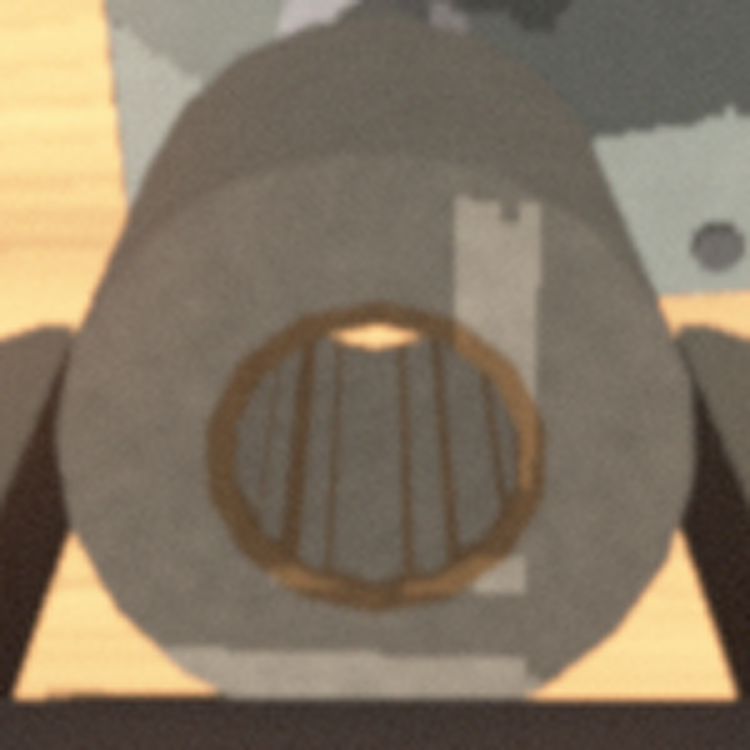

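Marks put the roll at (0.551,-0.020) and the spindle at (0.553,-0.021). I'll descend slowly past the tip.

```bash
python3 -m pendant '[{"delta_pos":[0,-0.001,0.015],"spin":0},{"delta_pos":[0,-0.001,0.03],"spin":0},{"delta_pos":[0,-0.001,0.042],"spin":0},{"delta_pos":[0,-0.001,0.05],"spin":0},{"delta_pos":[0,-0.001,0.05],"spin":0},{"delta_pos":[0,-0.001,0.05],"spin":0}]'
python3 - <<'E'
from h import *
c=cam('wrist','w16.png');crop(c,257,240,'w16c.png',75,5)
s=cam('scene');crop(s,262,200,'s16.png',40,8);marks('scene',s,['roll','spindle'])
E
```

```text
t: 23.55
tool_pos: [0.5537, -0.0198, 0.1276]
orientation: [0.01, -3.139, -0.002]
force: [-0.3, -0.5, -1.9]
opening: 0.0632
crop origin 182 165 scale 5
crop origin 222 160 scale 8
scene roll 0.79 [ 0.55  -0.022  0.085] [260. 196.]
scene roll 0.69 [ 0.594 -0.379 -0.004] [192. 308.]
scene spindle 0.74 [ 0.555 -0.017  0.007] [263. 216.]
```

View pics/w16c.png

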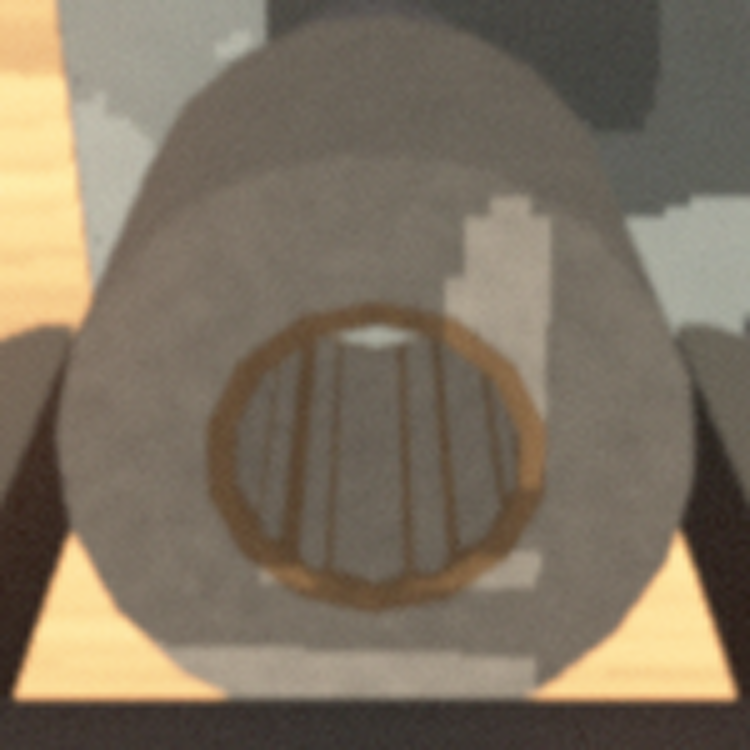

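View pics/s16.png

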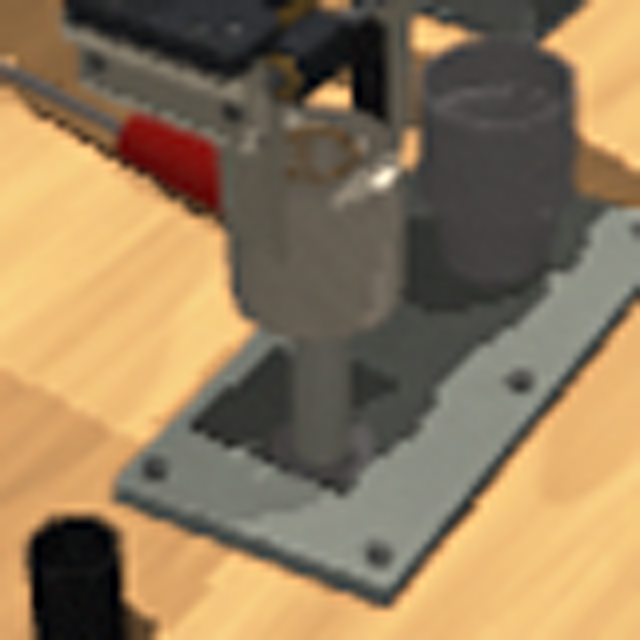

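```bash
python3 -m pendant '[{"delta_pos":[-0.001,0.001,0.004],"spin":0},{"delta_pos":[-0.0015,0.001,0.008],"spin":0},{"delta_pos":[-0.0015,0.001,0.012],"spin":0},{"delta_pos":[-0.0015,0.001,0.014],"spin":0},{"delta_pos":[-0.0015,0.001,0.014],"spin":0}]'
python3 - <<'E'
from h import *
c=cam('wrist','w17.png');crop(c,257,240,'w17c.png',75,5)
goto([0.554,-0.02,.052])
E
```

```text
t: 24.25
tool_pos: [0.5554, -0.0189, 0.1139]
orientation: [0.01, -3.139, -0.002]
force: [0.6, 0.4, -1.7]
opening: 0.063
crop origin 182 165 scale 5
t 24.3 at [ 0.5557 -0.0189  0.1143] jaw 90.4 tilt [-0.002  0.001 -1.   ] DELTA [ 0.0016 -0.0012  0.0623] SPIN 0.0 q [-0.13  0.09  1.73  0.    1.33 -1.7 ] F [ 0.6 -0.6 -1.3] op 0.0626
```

View pics/w17c.png

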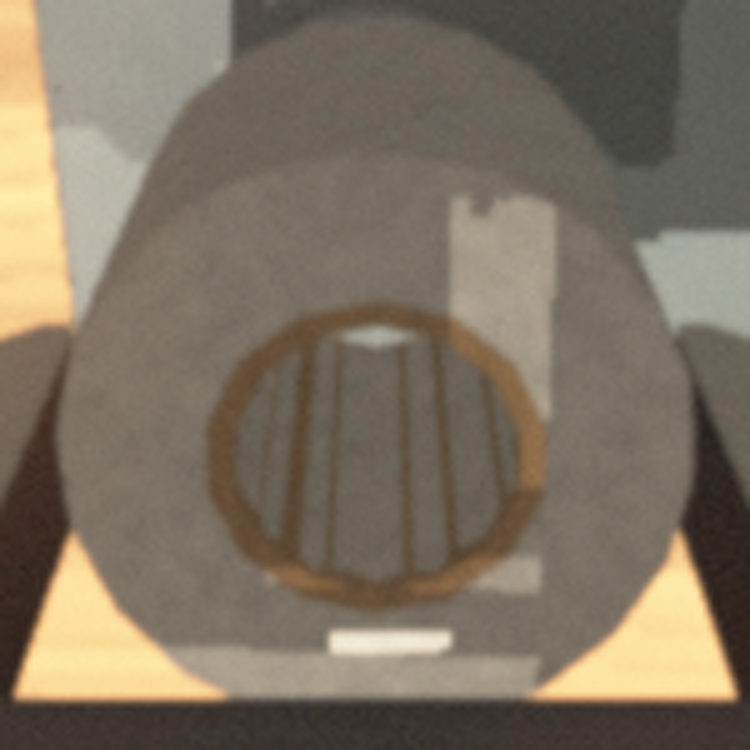

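```bash
python3 -m pendant '[{"delta_pos":[0,0,0.003],"spin":0},{"delta_pos":[0,0,0.006],"spin":0},{"delta_pos":[0,0,0.01],"spin":0},{"delta_pos":[0,0,0.014],"spin":0},{"delta_pos":[0,0,0.018],"spin":0},{"delta_pos":[0,0,0.018],"spin":0}]'
python3 - <<'E'
from h import *
s=cam('scene');crop(s,262,200,'s18.png',40,8)
c=cam('wrist','w18.png');crop(c,257,240,'w18c.png',75,5)
E
```

```text
t: 24.9
tool_pos: [0.555, -0.0188, 0.0953]
orientation: [0.01, -3.139, -0.002]
force: [-0.8, 0.3, -1.3]
opening: 0.0631
crop origin 222 160 scale 8
crop origin 182 165 scale 5
```

View pics/w18c.png

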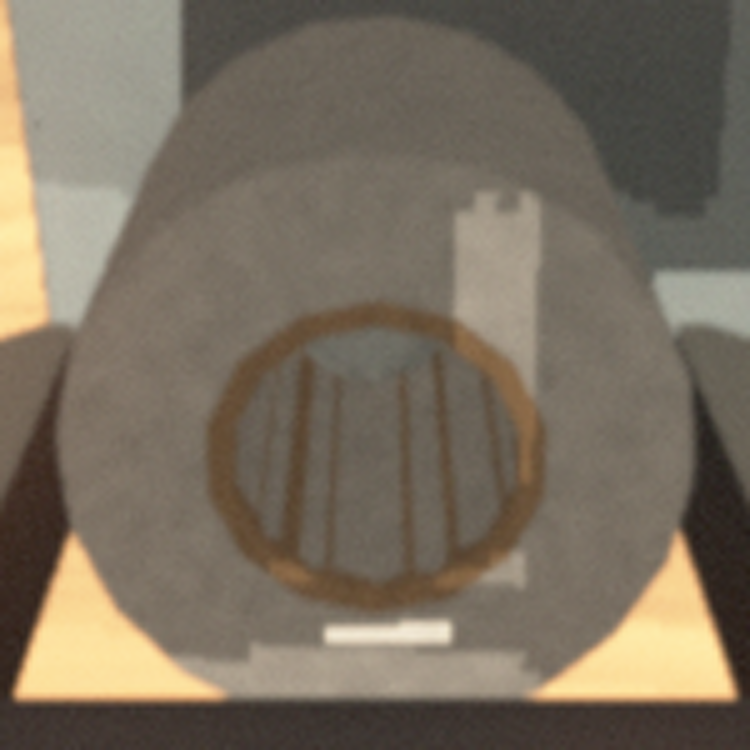

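View pics/s18.png

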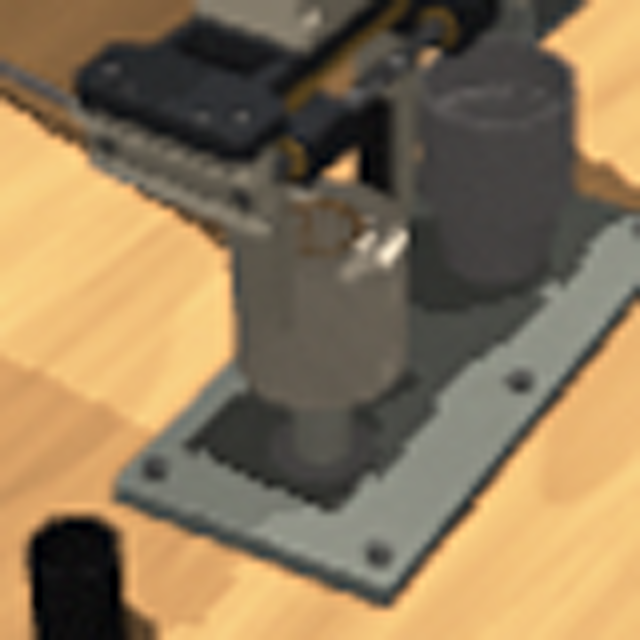

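The spindle is entering the bore on line and the force stays free. Home is at about TCP z 0.052.

```bash
python3 -m pendant '[{"delta_pos":[0,0,0.004],"spin":0},{"delta_pos":[0,0,0.01],"spin":0},{"delta_pos":[0,0,0.016],"spin":0},{"delta_pos":[0,0,0.021],"spin":0},{"delta_pos":[0,0,0.026],"spin":0},{"delta_pos":[0,0,0.026],"spin":0}]'
python3 -m pendant '[{"delta_pos":[0,0,0.004],"spin":0},{"delta_pos":[0,0,0.008],"spin":0},{"delta_pos":[0,0,0.011],"spin":0},{"delta_pos":[0,0,0.013],"spin":0},{"delta_pos":[0,0,0.014],"spin":0},{"delta_pos":[0,0,0.014],"spin":0}]'
```

```text
t: 25.6
tool_pos: [0.5546, -0.0188, 0.0689]
orientation: [0.01, -3.138, -0.002]
force: [-0.3, 0.0, -1.2]
opening: 0.0627
t: 26.2
tool_pos: [0.5545, -0.0187, 0.0548]
orientation: [0.01, -3.138, -0.003]
force: [0.2, 0.1, -1.2]
opening: 0.0627
```

```bash
python3 - <<'E'
from h import *
c=cam('wrist','w19.png');crop(c,257,240,'w19c.png',75,5)
goto([0.554,-0.02,.052])
E
```

```text
crop origin 182 165 scale 5
t 26.25 at [ 0.5546 -0.0187  0.055 ] jaw 90.4 tilt [-0.004  0.002 -1.   ] DELTA [ 0.0006 -0.0013  0.003 ] SPIN 0.0 q [-0.13  0.15  1.77  0.    1.22 -1.7 ] F [-0.6  0.8 -0.8] op 0.0631
```

View pics/w19c.png

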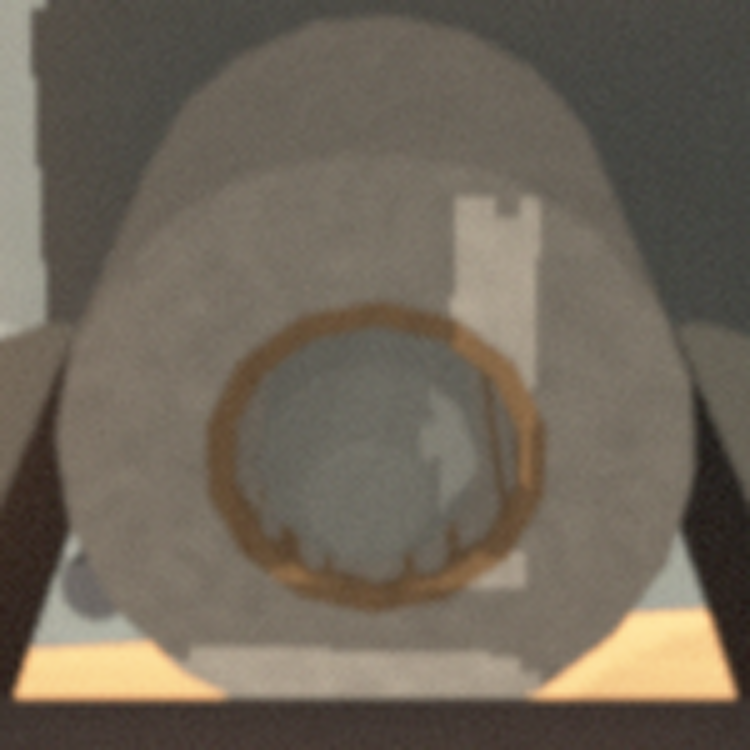

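```bash
python3 -m pendant '[{"delta_pos":[0,-0.001,0.0005],"spin":0},{"delta_pos":[0,-0.001,0.001],"spin":0},{"delta_pos":[0,-0.001,0.0015],"spin":0},{"delta_pos":[0,-0.001,0.002],"spin":0},{"delta_pos":[0,-0.001,0.002],"spin":0}]'
```

```text
t: 26.75
tool_pos: [0.5546, -0.0197, 0.0529]
orientation: [0.01, -3.138, -0.002]
force: [0.4, -0.5, -1.0]
opening: 0.0628
```

```bash
python3 -m pendant '[{"delta_pos":[0,0,0.0005],"spin":0},{"delta_pos":[0,0,0.001],"spin":0},{"delta_pos":[0,0,0.001],"spin":0}]'
```

```text
t: 27.05
tool_pos: [0.5547, -0.0197, 0.0523]
orientation: [0.01, -3.138, -0.002]
force: [-1.5, -0.2, 3.2]
opening: 0.0628
```

Touch at 0.052, as predicted. Release.

```bash
python3 -m pendant '[{"delta_pos":[0,0,0],"spin":0},{"delta_pos":[0,0,0],"spin":0},{"delta_pos":[0,0,0],"spin":0},{"delta_pos":[0,0,0],"spin":0},{"delta_pos":[0,0,0],"spin":0}]' -1
python3 -m pendant '[{"delta_pos":[0,0,-0.01],"spin":0},{"delta_pos":[0,0,-0.03],"spin":0},{"delta_pos":[0,0,-0.07],"spin":0},{"delta_pos":[0,0,-0.11],"spin":0},{"delta_pos":[0,-0.03,-0.14],"spin":0},{"delta_pos":[-0.02,-0.07,-0.16],"spin":0},{"delta_pos":[-0.04,-0.11,-0.17],"spin":0},{"delta_pos":[-0.05,-0.13,-0.17],"spin":0},{"delta_pos":[-0.05,-0.13,-0.17],"spin":0}]'
python3 - <<'E'
from h import *
c=cam('wrist','w20.png')
marks('wrist',c,['cup1','roll','spindle'])
c=cam('top');marks('top',c,['roll','cup1'])
d,k=rimfit(cam('wrist'),'wrist','cup1',.06,[.632,-.197]);print(d,k.mean(0))
goto([0.632,-0.197,0.038],90)
E
```

```text
t: 27.55
tool_pos: [0.5547, -0.0197, 0.0522]
orientation: [0.01, -3.138, -0.002]
force: [1.0, 0.6, -0.1]
opening: 0.0923
t: 28.45
tool_pos: [0.607, -0.1527, 0.2229]
orientation: [0.005, -3.139, -0.001]
force: [-0.4, 0.2, 0.0]
opening: 0.0929
wrist cup1 0.77 [ 0.632 -0.196  0.004] [222. 185.]
wrist cup1 0.72 [ 0.598 -0.385  0.004] [ 61. 156.]
wrist roll 0.79 [ 0.552 -0.019  0.013] [377. 117.]
top roll 0.56 [ 0.553 -0.017  0.008] [282. 189.]
top cup1 0.8 [0.544 0.125 0.032] [238. 191.]
top cup1 0.74 [ 0.406 -0.391 -0.004] [397. 233.]
top cup1 0.66 [ 0.632 -0.195 -0.002] [335. 165.]
0.008050108918570376 [210.87861272 197.20809249]
t 28.9 at [ 0.606  -0.1488  0.2219] jaw 90.4 tilt [-0.004  0.002 -1.   ] DELTA [-0.0263 -0.0487  0.1838] SPIN 0.008 q [-0.32  0.2   1.41  0.    1.54 -1.9 ] F [-1.   0.1 -0.8] op 0.093
```

View pics/w20.png

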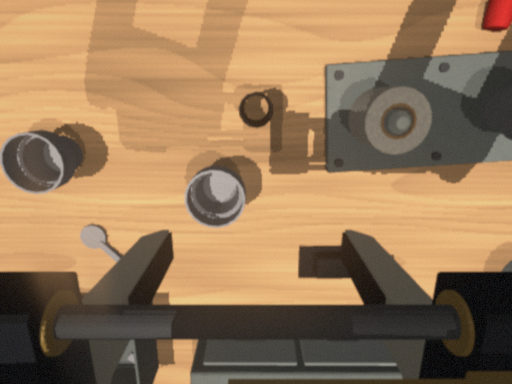

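The roll is home, with its mark at (0.552,-0.019,0.013). Cup B's rim is at px (215.5,198).

```bash
python3 - <<'E'
from h import *
c=cam('wrist');crop(c,215,195,'w21.png',50,8)
d,k=rimfit(c,'wrist','cup1',.06,[.632,-.197]);print(circfit(c,k,.06,.032))
p=p2w(c,215.5,198,.06);print(p);goto([p[0],p[1],0.038],90)
E
```

```text
crop origin 165 145 scale 8
(array([ 0.63157239, -0.19792684]), np.float64(0.6114336481044996))
[ 0.63014695 -0.19249236  0.06      ]
t 29.0 at [ 0.6061 -0.1491  0.2219] jaw 90.4 tilt [-0.004  0.002 -1.   ] DELTA [-0.0244 -0.0438  0.1837] SPIN 0.007 q [-0.32  0.2   1.41  0.    1.54 -1.9 ] F [ 0.5 -0.4 -0.3] op 0.0929
```

View pics/w21.png

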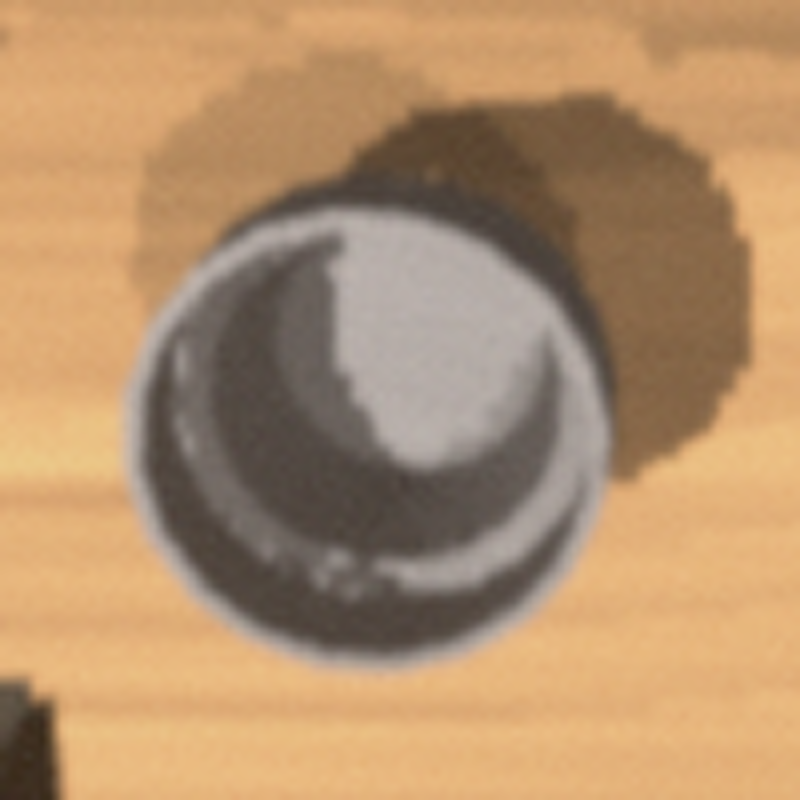

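```bash
python3 -m pendant '[{"delta_pos":[-0.013,-0.024,0.02],"spin":0},{"delta_pos":[-0.0255,-0.048,0.06],"spin":0.005},{"delta_pos":[-0.0255,-0.048,0.1],"spin":0.005},{"delta_pos":[-0.0255,-0.048,0.14],"spin":0.005},{"delta_pos":[-0.0255,-0.048,0.168],"spin":0.005},{"delta_pos":[-0.0255,-0.048,0.18],"spin":0.005},{"delta_pos":[-0.0255,-0.048,0.1825],"spin":0.005},{"delta_pos":[-0.0255,-0.048,0.1825],"spin":0.005}]' -1 8
python3 -m pendant '[{"delta_pos":[0,0,0],"spin":0},{"delta_pos":[0,0,0],"spin":0},{"delta_pos":[0,0,0],"spin":0},{"delta_pos":[0,0,0],"spin":0},{"delta_pos":[0,0,0],"spin":0},{"delta_pos":[0,0,0],"spin":0},{"delta_pos":[0,0,0],"spin":0}]' 1 8
python3 -m pendant '[{"delta_pos":[0,0,-0.015],"spin":0},{"delta_pos":[0,0,-0.04],"spin":0},{"delta_pos":[0,0,-0.08],"spin":0},{"delta_pos":[0,0,-0.12],"spin":0},{"delta_pos":[0,0,-0.155],"spin":0},{"delta_pos":[0,0,-0.165],"spin":0},{"delta_pos":[0,0,-0.165],"spin":0}]'
python3 - <<'E'
from h import *
c=cam('wrist','w22.png')
marks('wrist',c,['cup1'])
goto([0.541,0.119,0.205],90)
E
```

```text
t: 29.8
tool_pos: [0.632, -0.1968, 0.0405]
orientation: [0.004, -3.139, -0.002]
force: [0.6, -0.2, 1.1]
opening: 0.093
t: 30.5
tool_pos: [0.6325, -0.1969, 0.0412]
orientation: [0.004, -3.14, -0.001]
force: [-1.3, 0.9, 5.5]
opening: 0.0637
t: 31.2
tool_pos: [0.6338, -0.1975, 0.2087]
orientation: [-0.004, 3.139, -0.001]
force: [-0.1, 0.5, -1.7]
opening: 0.0633
wrist cup1 0.91 [ 0.635 -0.2    0.167] [254. 219.]
wrist cup1 0.68 [ 0.598 -0.381  0.003] [ 94. 134.]
t 31.3 at [ 0.6318 -0.1967  0.2042] jaw 90.1 tilt [-0.004  0.002 -1.   ] DELTA [0.0901 0.316  0.    ] SPIN 0.002 q [-0.38  0.31  1.31  0.    1.53 -1.95] F [-0.8  0.2 -1.8] op 0.0632
```

View pics/w22.png

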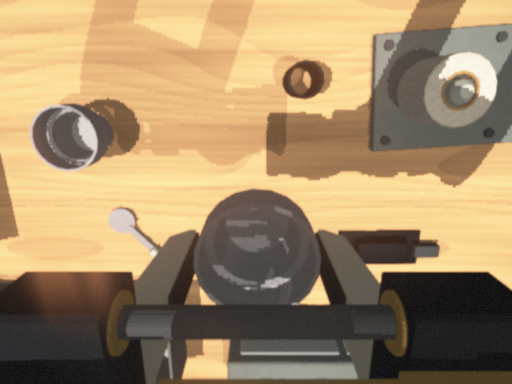

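```bash
python3 -m pendant '[{"delta_pos":[0.007,0.02,0],"spin":0},{"delta_pos":[0.018,0.055,0],"spin":0},{"delta_pos":[0.03,0.1,0],"spin":0},{"delta_pos":[0.043,0.145,0],"spin":0},{"delta_pos":[0.056,0.19,0],"spin":0},{"delta_pos":[0.068,0.235,0],"spin":0},{"delta_pos":[0.08,0.275,0],"spin":0},{"delta_pos":[0.087,0.302,0],"spin":0},{"delta_pos":[0.09,0.314,0],"spin":0},{"delta_pos":[0.0905,0.316,0],"spin":0}]'
python3 -m pendant '[{"delta_pos":[0,0,0],"spin":0},{"delta_pos":[0,0,0],"spin":0}]'
python3 - <<'E'
from h import *
c=cam('wrist','w23.png')
marks('wrist',c,['cup1','holder'])
goto([0.541,0.119,0.10],90)
c=cam('scene');marks('scene',c,['cup1'])
E
```

```text
t: 32.3
tool_pos: [0.5392, 0.12, 0.2029]
orientation: [0.007, -3.134, -0.002]
force: [-0.2, -0.7, -2.9]
opening: 0.0633
t: 32.5
tool_pos: [0.539, 0.1188, 0.2018]
orientation: [0.005, -3.133, -0.001]
force: [-0.2, 0.5, -0.7]
opening: 0.0634
wrist cup1 0.84 [0.543 0.12  0.039] [259. 181.]
wrist cup1 0.69 [0.541 0.118 0.163] [257. 223.]
t 32.65 at [0.5394 0.1189 0.2026] jaw 90.2 tilt [-0.008  0.001 -1.   ] DELTA [-0.0024  0.      0.1026] SPIN 0.003 q [ 0.12  0.02  1.64  0.    1.5  -1.45] F [ 0.5 -0.  -1.9] op 0.0634
scene cup1 0.7 [ 0.403 -0.39  -0.   ] [134. 276.]
scene cup1 0.7 [0.544 0.118 0.037] [284. 185.]
scene cup1 0.62 [0.542 0.12  0.16 ] [284. 152.]
scene cup1 0.56 [ 0.611 -0.341 -0.002] [207. 300.]
scene cup1 0.2 [0.402 0.333 0.003] [282. 152.]
```

View pics/w23.png

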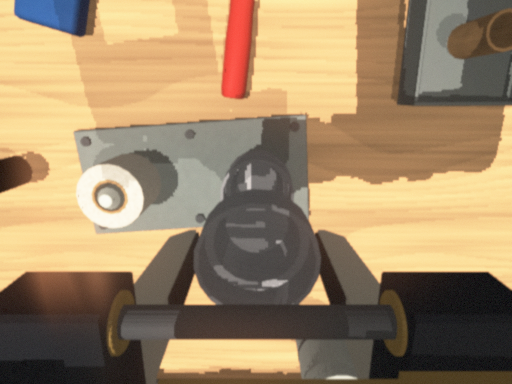

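The knock has happened: the cup that was at (0.597,-0.382) is now near (0.611,-0.341). Continuing with the placement.

```bash
python3 -m pendant '[{"delta_pos":[-0.001,0,0.02],"spin":0},{"delta_pos":[-0.0022,0,0.045],"spin":0},{"delta_pos":[-0.0022,0,0.06],"spin":0},{"delta_pos":[-0.0022,0,0.07],"spin":0},{"delta_pos":[-0.0022,0,0.078],"spin":0},{"delta_pos":[-0.0022,0,0.082],"spin":0},{"delta_pos":[-0.0022,0,0.082],"spin":0}]'
python3 - <<'E'
from h import *
c=cam('scene');crop(c,284,170,'s24.png',40,8)
goto([0.541,0.119,0.105],90)
E
```

```text
t: 33.45
tool_pos: [0.5411, 0.1193, 0.1208]
orientation: [0.005, -3.134, -0.002]
force: [-0.8, 1.0, -0.0]
opening: 0.0633
crop origin 244 130 scale 8
t 33.5 at [0.5413 0.1194 0.1213] jaw 90.2 tilt [-0.007  0.001 -1.   ] DELTA [ 0.0002 -0.0004  0.0163] SPIN 0.003 q [ 0.12  0.08  1.72  0.    1.35 -1.45] F [ 0.6  0.6 -0.8] op 0.0635
```

View pics/s24.png

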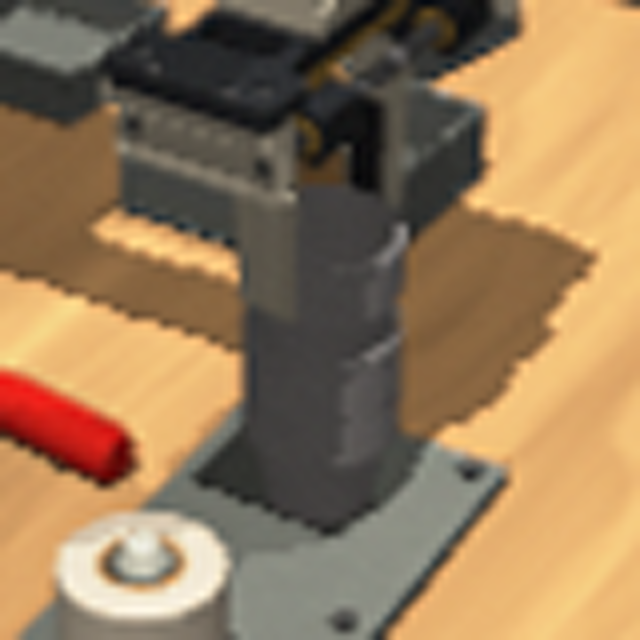

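```bash
python3 -m pendant '[{"delta_pos":[0,0,0.004],"spin":0},{"delta_pos":[0,0,0.008],"spin":0},{"delta_pos":[0,0,0.011],"spin":0},{"delta_pos":[0,0,0.013],"spin":0},{"delta_pos":[0,0,0.014],"spin":0},{"delta_pos":[0,0,0.014],"spin":0}]'
python3 -m pendant '[{"delta_pos":[0,0,0.001],"spin":0},{"delta_pos":[0,0,0.0015],"spin":0},{"delta_pos":[0,0,0.002],"spin":0},{"delta_pos":[0,0,0.0025],"spin":0},{"delta_pos":[0,0,0.0025],"spin":0}]'
```

```text
t: 34.1
tool_pos: [0.5411, 0.1193, 0.1071]
orientation: [0.005, -3.135, -0.002]
force: [-0.2, 0.5, -0.9]
opening: 0.0633
t: 34.6
tool_pos: [0.5411, 0.1194, 0.1046]
orientation: [0.005, -3.135, -0.002]
force: [0.1, 0.3, -1.2]
opening: 0.0635
```

```bash
python3 -m pendant '[{"delta_pos":[0,0,0.0005],"spin":0},{"delta_pos":[0,0,0.001],"spin":0},{"delta_pos":[0,0,0.001],"spin":0}]'; python3 -m pendant '[{"delta_pos":[0,0,0.0005],"spin":0},{"delta_pos":[0,0,0.001],"spin":0},{"delta_pos":[0,0,0.001],"spin":0}]'
```

```text
t: 34.9
tool_pos: [0.541, 0.1193, 0.1035]
orientation: [0.005, -3.134, -0.002]
force: [0.1, -0.1, -1.2]
opening: 0.0633
t: 35.2
tool_pos: [0.5411, 0.1194, 0.1031]
orientation: [0.005, -3.135, -0.002]
force: [-3.5, -1.6, 4.8]
opening: 0.0637
```

```bash
python3 -m pendant '[{"delta_pos":[0,0,0],"spin":0},{"delta_pos":[0,0,0],"spin":0},{"delta_pos":[0,0,0],"spin":0},{"delta_pos":[0,0,0],"spin":0},{"delta_pos":[0,0,0],"spin":0}]' -1
python3 -m pendant '[{"delta_pos":[0,0,-0.01],"spin":0},{"delta_pos":[0,0,-0.03],"spin":0},{"delta_pos":[0,0,-0.07],"spin":0},{"delta_pos":[0,0,-0.11],"spin":0},{"delta_pos":[0,-0.03,-0.125],"spin":0},{"delta_pos":[0,-0.07,-0.125],"spin":0},{"delta_pos":[0,-0.115,-0.125],"spin":0},{"delta_pos":[0,-0.16,-0.125],"spin":0},{"delta_pos":[0,-0.205,-0.125],"spin":0},{"delta_pos":[0,-0.25,-0.125],"spin":0}]'
python3 - <<'E'
from h import *
c=cam('top','t25.png');marks('top',c,['roll','cup1','core'])
goto([0.59,-0.335,0.22],90)
E
```

```text
t: 35.7
tool_pos: [0.5411, 0.1194, 0.103]
orientation: [0.005, -3.135, -0.002]
force: [-0.9, 0.8, 0.1]
opening: 0.0925
t: 36.7
tool_pos: [0.5427, -0.1326, 0.2288]
orientation: [0.005, -3.136, -0.001]
force: [2.1, -0.5, -0.1]
opening: 0.0927
top roll 0.57 [ 0.553 -0.018  0.01 ] [282. 189.]
top roll 0.4 [0.404 0.325 0.005] [177. 235.]
top cup1 0.94 [ 0.402 -0.388 -0.003] [396. 234.]
top cup1 0.89 [0.542 0.12  0.059] [239. 190.]
top cup1 0.54 [ 0.614 -0.346  0.004] [381. 170.]
top cup1 0.52 [0.542 0.126 0.037] [238. 191.]
top core 0.49 [0.405 0.329 0.001] [177. 234.]
top core 0.48 [ 0.54  -0.156  0.003] [324. 192.]
t 36.9 at [ 0.5427 -0.1316  0.2282] jaw 90.0 tilt [-0.007  0.001 -1.   ] DELTA [-0.0471 -0.2034  0.0076] SPIN 0.001 q [-0.33  0.02  1.59 -0.    1.54 -1.9 ] F [ 0.5 -0.1  0.3] op 0.093
```

View pics/t25.png

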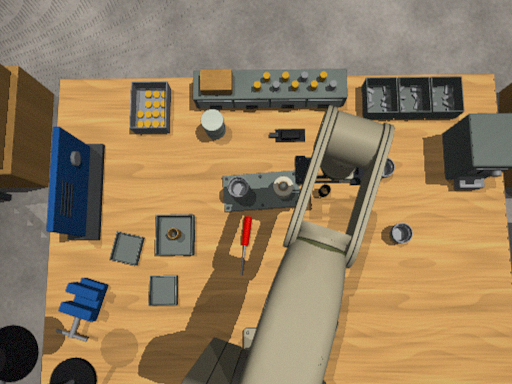

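The stack, roll and core are all in place. Two cups remain, near (388,168) and (400,233).

```bash
python3 -m pendant '[{"delta_pos":[-0.01,-0.03,0.002],"spin":0},{"delta_pos":[-0.02,-0.075,0.004],"spin":0},{"delta_pos":[-0.03,-0.12,0.006],"spin":0},{"delta_pos":[-0.04,-0.165,0.008],"spin":0},{"delta_pos":[-0.05,-0.195,0.008],"spin":0},{"delta_pos":[-0.052,-0.208,0.008],"spin":0},{"delta_pos":[-0.052,-0.21,0.008],"spin":0},{"delta_pos":[-0.052,-0.21,0.008],"spin":0},{"delta_pos":[-0.052,-0.21,0.008],"spin":0}]'
python3 - <<'E'
from h import *
c=cam('wrist','w26.png');c=cam('wrist');c=cam('wrist')
marks('wrist',c,['cup1','key'])
c=cam('wrist')
d,k=rimfit(c,'wrist','cup1',.06,[.612,-.343]);print(circfit(c,k,.06,.032))
u=k.mean(0);crop(c,u[0],u[1],'w26c.png',50,8)
goto([0.612,-0.343,0.04],90)
E
```

```text
t: 37.8
tool_pos: [0.5952, -0.3396, 0.2201]
orientation: [0.004, -3.135, -0.003]
force: [-0.7, -1.6, 0.7]
opening: 0.0929
wrist cup1 0.75 [ 0.614 -0.348  0.004] [251. 181.]
wrist key 0.83 [ 0.726 -0.345  0.002] [254. 264.]
(array([ 0.61111655, -0.34642673]), np.float64(0.6906712972765942))
crop origin 202 140 scale 8
t 38.15 at [ 0.5949 -0.3412  0.2198] jaw 90.1 tilt [-0.006  0.001 -1.   ] DELTA [-0.0182 -0.002   0.1797] SPIN 0.001 q [-0.59  0.37  1.21 -0.    1.57 -2.17] F [ 0.1  0.1 -0.4] op 0.0932
```

View pics/w26.png

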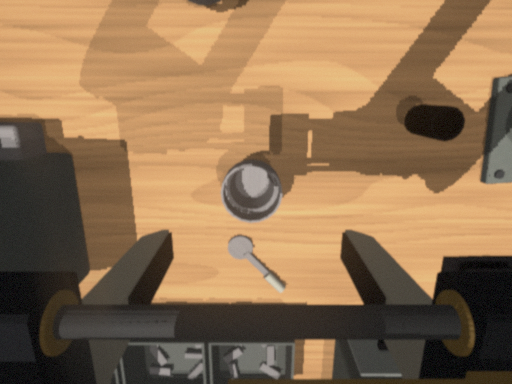

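View pics/w26c.png

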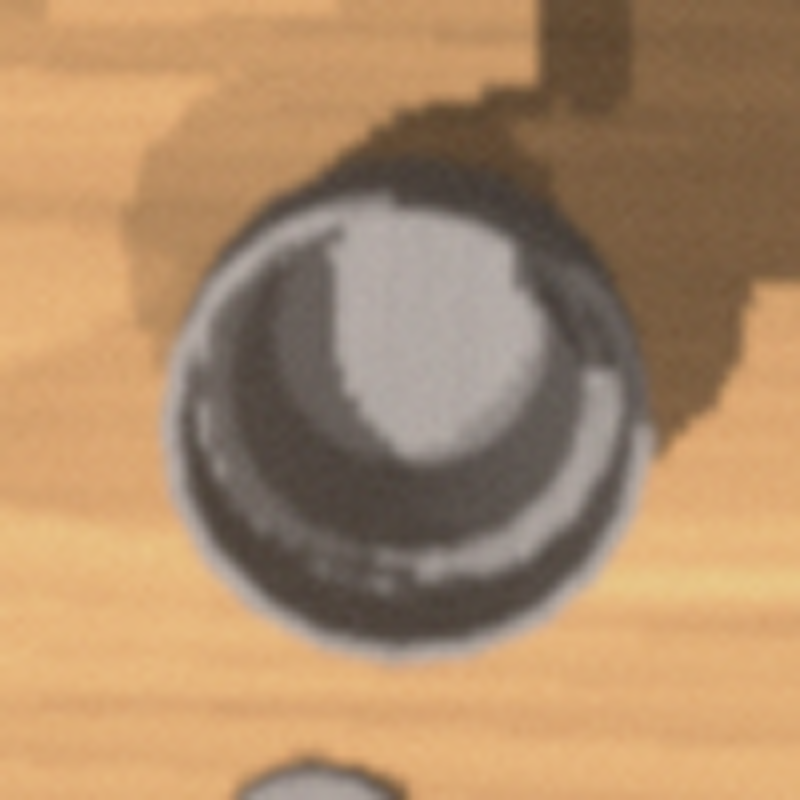

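```bash
python3 - <<'E'
from h import *
c=cam('wrist')
p=p2w(c,253.1,193.1,.06);print(p);goto([p[0],p[1],0.04],90)
for z in(0,.1,.2): print(p2w(c,80,210,z).round(3))
E
```

```text
[ 0.61230535 -0.34578157  0.06      ]
t 38.2 at [ 0.5949 -0.3414  0.2198] jaw 90.1 tilt [-0.006  0.001 -1.   ] DELTA [-0.0186 -0.0047  0.1797] SPIN 0.001 q [-0.59  0.37  1.21 -0.    1.57 -2.17] F [ 0.2  0.1 -0. ] op 0.093
[ 0.652 -0.561  0.   ]
[ 0.617 -0.505  0.1  ]
[ 0.581 -0.448  0.2  ]
```

```bash
python3 -m pendant '[{"delta_pos":[-0.009,-0.002,0.03],"spin":0},{"delta_pos":[-0.0185,-0.0047,0.07],"spin":0},{"delta_pos":[-0.0185,-0.0047,0.11],"spin":0},{"delta_pos":[-0.0185,-0.0047,0.145],"spin":0},{"delta_pos":[-0.0185,-0.0047,0.166],"spin":0},{"delta_pos":[-0.0185,-0.0047,0.176],"spin":0},{"delta_pos":[-0.0185,-0.0047,0.179],"spin":0},{"delta_pos":[-0.0185,-0.0047,0.179],"spin":0}]' -1 8
python3 -m pendant '[{"delta_pos":[0,0,0],"spin":0},{"delta_pos":[0,0,0],"spin":0},{"delta_pos":[0,0,0],"spin":0},{"delta_pos":[0,0,0],"spin":0},{"delta_pos":[0,0,0],"spin":0},{"delta_pos":[0,0,0],"spin":0},{"delta_pos":[0,0,0],"spin":0}]' 1 8
python3 -m pendant '[{"delta_pos":[0,0,-0.015],"spin":0},{"delta_pos":[0,0,-0.04],"spin":0},{"delta_pos":[0,0,-0.08],"spin":0},{"delta_pos":[0,0,-0.12],"spin":0},{"delta_pos":[0,0,-0.155],"spin":0},{"delta_pos":[0,0,-0.185],"spin":0},{"delta_pos":[0,0,-0.19],"spin":0},{"delta_pos":[0,0,-0.19],"spin":0}]'
python3 - <<'E'
from h import *
c=cam('wrist','w27.png');c=cam('wrist')
marks('wrist',c,['cup1'])
goto([0.541,0.119,0.23],90)
E
```

```text
t: 39.0
tool_pos: [0.6127, -0.3461, 0.0416]
orientation: [0.002, -3.136, -0.001]
force: [0.4, 0.3, 1.0]
opening: 0.0934
t: 39.7
tool_pos: [0.613, -0.3462, 0.0421]
orientation: [0.002, -3.137, -0.001]
force: [-0.9, 0.2, 5.3]
opening: 0.0626
t: 40.5
tool_pos: [0.6144, -0.3467, 0.2334]
orientation: [0.002, -3.139, 0.002]
force: [-0.1, 1.5, -0.4]
opening: 0.0624
wrist cup1 0.78 [ 0.619 -0.35   0.19 ] [252. 226.]
t 40.65 at [ 0.6128 -0.3456  0.2289] jaw 90.1 tilt [-0.009  0.003 -1.   ] DELTA [0.0714 0.4647 0.0009] SPIN 0.001 q [-0.59  0.42  1.13 -0.    1.6  -2.16] F [-0.6  0.7 -1.2] op 0.0626
```

View pics/w27.png

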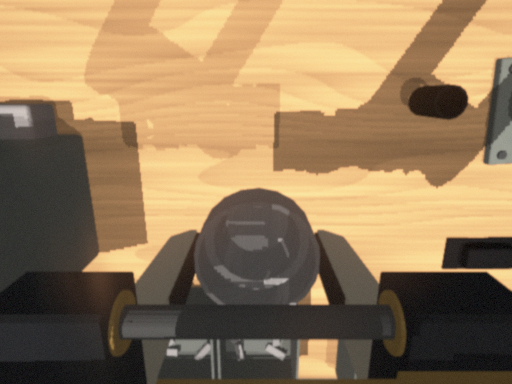

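Cup C is held. Move over the stack.

```bash
python3 -m pendant '[{"delta_pos":[0.003,0.02,0],"spin":0},{"delta_pos":[0.008,0.055,0],"spin":0},{"delta_pos":[0.015,0.1,0],"spin":0},{"delta_pos":[0.022,0.145,0],"spin":0},{"delta_pos":[0.029,0.19,0],"spin":0},{"delta_pos":[0.036,0.235,0],"spin":0},{"delta_pos":[0.043,0.28,0],"spin":0},{"delta_pos":[0.05,0.325,0],"spin":0},{"delta_pos":[0.057,0.37,0],"spin":0},{"delta_pos":[0.062,0.4,0],"spin":0}]'
python3 - <<'E'
from h import *
goto([0.541,0.119,0.22],90)
E
```

```text
t: 41.65
tool_pos: [0.5485, 0.0571, 0.2283]
orientation: [0.004, -3.129, -0.006]
force: [1.3, 0.1, -1.1]
opening: 0.0627
t 41.65 at [0.5485 0.0571 0.2283] jaw 90.1 tilt [-0.012  0.004 -1.   ] DELTA [0.0072 0.0619 0.0086] SPIN 0.002 q [ 0.01  0.01  1.6   0.    1.55 -1.57] F [ 1.3  0.1 -1.1] op 0.0627
```

```bash
python3 -m pendant '[{"delta_pos":[0.002,0.025,0.003],"spin":0},{"delta_pos":[0.005,0.048,0.006],"spin":0},{"delta_pos":[0.007,0.06,0.0085],"spin":0},{"delta_pos":[0.007,0.062,0.0085],"spin":0},{"delta_pos":[0.007,0.062,0.0085],"spin":0},{"delta_pos":[0.007,0.062,0.0085],"spin":0}]'
python3 - <<'E'
from h import *
c=cam('wrist','w28.png')
marks('wrist',c,['cup1'])
c=cam('scene');marks('scene',c,['cup1'])
goto([0.541,0.119,0.129],90)
E
```

```text
t: 42.25
tool_pos: [0.5414, 0.118, 0.2199]
orientation: [0.002, -3.129, -0.005]
force: [0.7, 0.1, -0.7]
opening: 0.0625
wrist cup1 0.98 [0.543 0.122 0.065] [262. 180.]
wrist cup1 0.94 [0.544 0.114 0.18 ] [252. 223.]
scene cup1 0.89 [0.541 0.12  0.172] [284. 148.]
scene cup1 0.86 [0.541 0.122 0.06 ] [284. 178.]
scene cup1 0.7 [0.541 0.12  0.035] [283. 185.]
scene cup1 0.67 [ 0.401 -0.389 -0.001] [134. 275.]
scene cup1 0.55 [ 0.726 -0.341 -0.006] [245. 323.]
scene cup1 0.42 [ 0.545  0.053 -0.   ] [273. 204.]
t 42.45 at [0.5415 0.1183 0.2203] jaw 90.1 tilt [-0.012  0.003 -1.   ] DELTA [-0.0006  0.0003  0.0913] SPIN 0.001 q [ 0.12  0.02  1.6   0.    1.53 -1.45] F [-0.2  0.1 -1.7] op 0.0627
```

View pics/w28.png

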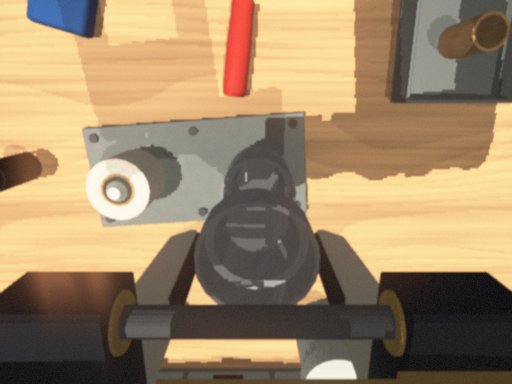

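```bash
python3 -m pendant '[{"delta_pos":[0,0.0005,0.02],"spin":0},{"delta_pos":[-0.0005,0.0007,0.042],"spin":0},{"delta_pos":[-0.0005,0.0007,0.056],"spin":0},{"delta_pos":[-0.0005,0.0007,0.066],"spin":0},{"delta_pos":[-0.0005,0.0007,0.072],"spin":0},{"delta_pos":[-0.0005,0.0007,0.074],"spin":0},{"delta_pos":[-0.0005,0.0007,0.074],"spin":0}]'
python3 - <<'E'
from h import *
c=cam('scene');crop(c,284,165,'s29.png',40,8)
goto([0.541,0.119,0.13],90)
E
```

```text
t: 43.15
tool_pos: [0.5414, 0.1193, 0.1466]
orientation: [0.002, -3.13, -0.005]
force: [-0.9, -0.4, -1.2]
opening: 0.0626
crop origin 244 125 scale 8
t 43.2 at [0.5416 0.1193 0.147 ] jaw 90.1 tilt [-0.011  0.004 -1.   ] DELTA [ 0.0004 -0.0004  0.017 ] SPIN 0.001 q [ 0.12  0.06  1.69  0.    1.4  -1.45] F [ 0.4 -0.3 -0.8] op 0.0627
```

View pics/s29.png

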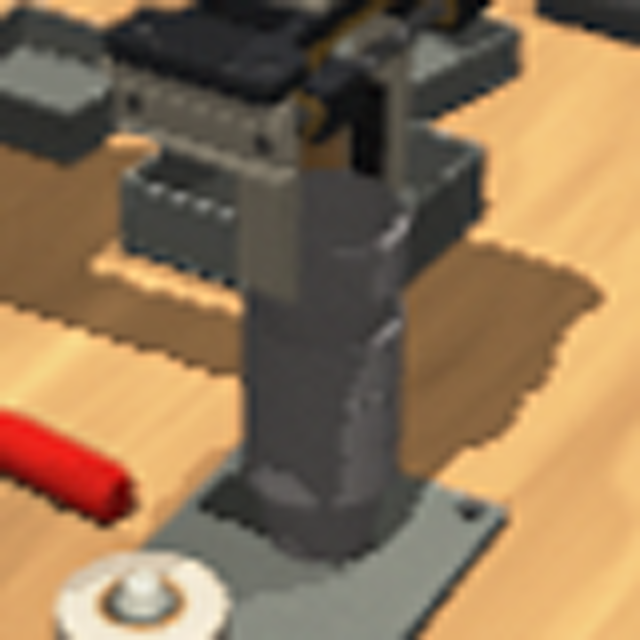

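Aligned with the stack. Lower.

```bash
python3 -m pendant '[{"delta_pos":[0,0,0.004],"spin":0},{"delta_pos":[0,0,0.008],"spin":0},{"delta_pos":[0,0,0.011],"spin":0},{"delta_pos":[0,0,0.013],"spin":0},{"delta_pos":[0,0,0.014],"spin":0},{"delta_pos":[0,0,0.014],"spin":0}]'
python3 -m pendant '[{"delta_pos":[0,0,0.001],"spin":0},{"delta_pos":[0,0,0.0015],"spin":0},{"delta_pos":[0,0,0.002],"spin":0},{"delta_pos":[0,0,0.0025],"spin":0},{"delta_pos":[0,0,0.0025],"spin":0}]'
```

```text
t: 43.8
tool_pos: [0.5413, 0.1193, 0.1328]
orientation: [0.002, -3.13, -0.005]
force: [-0.0, 0.8, -0.5]
opening: 0.0629
t: 44.3
tool_pos: [0.5412, 0.1193, 0.1302]
orientation: [0.002, -3.13, -0.006]
force: [0.2, 0.4, -1.4]
opening: 0.0628
```

```bash
python3 -m pendant '[{"delta_pos":[0,0,0.0005],"spin":0},{"delta_pos":[0,0,0.001],"spin":0},{"delta_pos":[0,0,0.001],"spin":0}]'; python3 -m pendant '[{"delta_pos":[0,0,0.0003],"spin":0},{"delta_pos":[0,0,0.0007],"spin":0},{"delta_pos":[0,0,0.0007],"spin":0}]'
```

```text
t: 44.6
tool_pos: [0.5412, 0.1194, 0.1293]
orientation: [0.002, -3.13, -0.006]
force: [0.2, -0.4, -1.4]
opening: 0.0626
t: 44.9
tool_pos: [0.5414, 0.1193, 0.129]
orientation: [0.002, -3.131, -0.005]
force: [-2.4, -1.5, 4.0]
opening: 0.0624
```

```bash
python3 -m pendant '[{"delta_pos":[0,0,0],"spin":0},{"delta_pos":[0,0,0],"spin":0},{"delta_pos":[0,0,0],"spin":0},{"delta_pos":[0,0,0],"spin":0},{"delta_pos":[0,0,0],"spin":0}]' -1
python3 -m pendant '[{"delta_pos":[0,0,-0.01],"spin":0},{"delta_pos":[0,0,-0.03],"spin":0},{"delta_pos":[0,0,-0.065],"spin":0},{"delta_pos":[0,0,-0.09],"spin":0},{"delta_pos":[0.01,-0.03,-0.1],"spin":0},{"delta_pos":[0.025,-0.075,-0.1],"spin":0},{"delta_pos":[0.04,-0.12,-0.1],"spin":0},{"delta_pos":[0.055,-0.165,-0.1],"spin":0},{"delta_pos":[0.07,-0.21,-0.1],"spin":0},{"delta_pos":[0.085,-0.25,-0.1],"spin":0}]'
python3 - <<'E'
from h import *
goto([0.388,-0.38,0.22],90)
E
```

```text
t: 45.4
tool_pos: [0.5413, 0.1193, 0.1289]
orientation: [0.002, -3.13, -0.005]
force: [0.3, -0.5, -0.3]
opening: 0.0925
t: 46.4
tool_pos: [0.4571, -0.133, 0.2301]
orientation: [0.002, -3.132, -0.004]
force: [1.0, -0.4, -0.4]
opening: 0.0931
t 46.4 at [ 0.4571 -0.133   0.2301] jaw 90.1 tilt [-0.01   0.003 -1.   ] DELTA [ 0.0692 -0.2469  0.0101] SPIN 0.001 q [-0.39 -0.2   1.79 -0.    1.56 -1.96] F [ 1.  -0.4 -0.4] op 0.0931
```

```bash
python3 -m pendant '[{"delta_pos":[0.01,-0.04,0.002],"spin":0},{"delta_pos":[0.022,-0.085,0.004],"spin":0},{"delta_pos":[0.035,-0.13,0.006],"spin":0},{"delta_pos":[0.048,-0.175,0.008],"spin":0},{"delta_pos":[0.06,-0.215,0.01],"spin":0},{"delta_pos":[0.068,-0.24,0.01],"spin":0},{"delta_pos":[0.069,-0.247,0.01],"spin":0},{"delta_pos":[0.069,-0.247,0.01],"spin":0},{"delta_pos":[0.069,-0.247,0.01],"spin":0}]'
python3 - <<'E'
from h import *
c=cam('wrist','w31.png');c=cam('wrist');c=cam('wrist')
marks('wrist',c,['cup1'])
c=cam('wrist')
d,k=rimfit(c,'wrist','cup1',.06,[.403,-.389]);print(circfit(c,k,.06,.032))
u=k.mean(0);crop(c,u[0],u[1],'w31c.png',50,8)
goto([0.403,-0.389,0.041],90)
E
```

```text
t: 47.3
tool_pos: [0.3888, -0.3792, 0.2204]
orientation: [0.003, -3.132, -0.005]
force: [-0.4, -0.0, -0.4]
opening: 0.0929
wrist cup1 0.63 [ 0.402 -0.39  -0.001] [248. 176.]
(array([ 0.39972862, -0.39064928]), np.float64(0.7143174840356307))
crop origin 196 135 scale 8
t 47.6 at [ 0.3888 -0.3794  0.2203] jaw 90.1 tilt [-0.01   0.003 -1.   ] DELTA [-0.0159 -0.0101  0.1791] SPIN 0.002 q [-0.86 -0.02  1.64 -0.01  1.53 -2.44] F [-0.9  0.5  0.2] op 0.0927
```

View pics/w31.png

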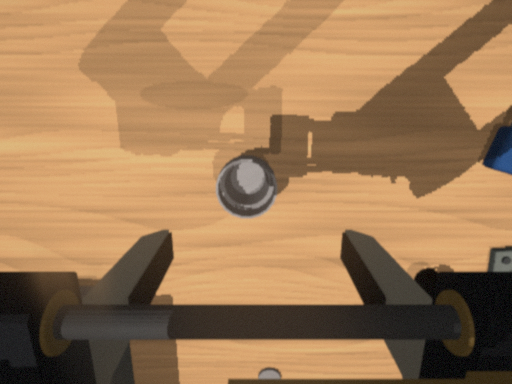

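View pics/w31c.png

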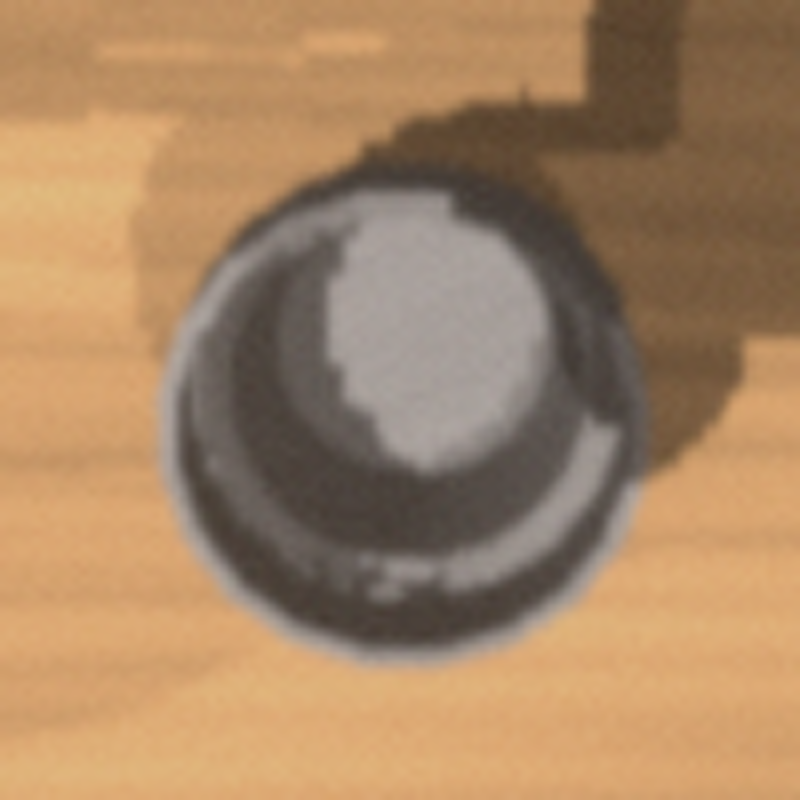

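```bash
python3 -m pendant '[{"delta_pos":[-0.007,-0.005,0.03],"spin":0},{"delta_pos":[-0.014,-0.011,0.07],"spin":0},{"delta_pos":[-0.014,-0.011,0.11],"spin":0},{"delta_pos":[-0.014,-0.011,0.145],"spin":0},{"delta_pos":[-0.014,-0.011,0.166],"spin":0},{"delta_pos":[-0.014,-0.011,0.176],"spin":0},{"delta_pos":[-0.014,-0.011,0.179],"spin":0},{"delta_pos":[-0.014,-0.011,0.179],"spin":0}]' -1 8
python3 -m pendant '[{"delta_pos":[0,0,0],"spin":0},{"delta_pos":[0,0,0],"spin":0},{"delta_pos":[0,0,0],"spin":0},{"delta_pos":[0,0,0],"spin":0},{"delta_pos":[0,0,0],"spin":0},{"delta_pos":[0,0,0],"spin":0},{"delta_pos":[0,0,0],"spin":0}]' 1 8
python3 -m pendant '[{"delta_pos":[0,0,-0.015],"spin":0},{"delta_pos":[0,0,-0.04],"spin":0},{"delta_pos":[0,0,-0.08],"spin":0},{"delta_pos":[0,0,-0.12],"spin":0},{"delta_pos":[0,0,-0.155],"spin":0},{"delta_pos":[0,0,-0.19],"spin":0},{"delta_pos":[0,0,-0.205],"spin":0},{"delta_pos":[0,0,-0.205],"spin":0}]'
python3 - <<'E'
from h import *
c=cam('wrist','w32.png');c=cam('wrist')
marks('wrist',c,['cup1'])
goto([0.541,0.119,0.245],90)
E
```

```text
t: 48.4
tool_pos: [0.4015, -0.3902, 0.0419]
orientation: [0.004, -3.133, -0.003]
force: [0.4, 1.5, 0.1]
opening: 0.0931
t: 49.1
tool_pos: [0.4018, -0.3905, 0.0425]
orientation: [0.004, -3.133, -0.002]
force: [-0.5, 0.5, 5.6]
opening: 0.0639
t: 49.9
tool_pos: [0.4044, -0.3917, 0.2504]
orientation: [0.004, -3.136, 0.004]
force: [-0.6, 0.6, -1.1]
opening: 0.0642
wrist cup1 0.57 [ 0.402 -0.39   0.207] [260. 217.]
t 50.05 at [ 0.4028 -0.3899  0.245 ] jaw 90.1 tilt [-0.011  0.004 -1.   ] DELTA [-1.395e-01  5.086e-01  5.000e-04] SPIN 0.003 q [-0.86  0.02  1.55 -0.01  1.58 -2.43] F [-0.1  0.  -0.7] op 0.0643
```

View pics/w32.png

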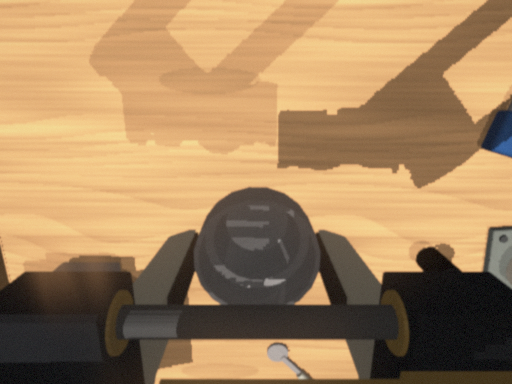

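```bash
python3 -m pendant '[{"delta_pos":[-0.005,0.02,0],"spin":0},{"delta_pos":[-0.015,0.055,0],"spin":0},{"delta_pos":[-0.027,0.1,0],"spin":0},{"delta_pos":[-0.04,0.145,0],"spin":0},{"delta_pos":[-0.052,0.19,0],"spin":0},{"delta_pos":[-0.064,0.235,0],"spin":0},{"delta_pos":[-0.077,0.28,0],"spin":0},{"delta_pos":[-0.089,0.325,0],"spin":0},{"delta_pos":[-0.1,0.365,0],"spin":0},{"delta_pos":[-0.107,0.39,0],"spin":0}]'
python3 - <<'E'
from h import *
goto([0.541,0.119,0.242],90)
E
```

```text
t: 51.05
tool_pos: [0.5078, 0.0034, 0.2426]
orientation: [0.007, -3.127, -0.008]
force: [-0.2, -0.7, -1.2]
opening: 0.0645
t 51.05 at [0.5078 0.0034 0.2426] jaw 90.3 tilt [-0.015  0.005 -1.   ] DELTA [-0.0338  0.1154  0.0007] SPIN 0.005 q [-0.1  -0.11  1.69  0.    1.58 -1.67] F [-0.2 -0.7 -1.2] op 0.0645
```

```bash
python3 -m pendant '[{"delta_pos":[-0.01,0.03,0],"spin":0},{"delta_pos":[-0.02,0.065,0],"spin":0},{"delta_pos":[-0.028,0.095,0],"spin":0},{"delta_pos":[-0.033,0.111,0],"spin":0},{"delta_pos":[-0.034,0.1155,0],"spin":0.003},{"delta_pos":[-0.034,0.1155,0],"spin":0.003},{"delta_pos":[-0.034,0.1155,0],"spin":0.003},{"delta_pos":[-0.034,0.1155,0],"spin":0.003}]'
python3 - <<'E'
from h import *
c=cam('wrist','w33.png')
marks('wrist',c,['cup1'])
c=cam('scene');marks('scene',c,['cup1'])
goto([0.541,0.119,0.154],90)
E
```

```text
t: 51.85
tool_pos: [0.5412, 0.1178, 0.2426]
orientation: [0.0, -3.127, -0.007]
force: [-0.5, 0.2, -0.9]
opening: 0.0641
wrist cup1 0.78 [0.54  0.118 0.201] [259. 218.]
wrist cup1 0.67 [0.544 0.117 0.09 ] [256. 183.]
scene cup1 0.95 [0.54  0.117 0.198] [283. 141.]
scene cup1 0.66 [0.539 0.118 0.079] [283. 174.]
scene cup1 0.62 [0.542 0.12  0.036] [283. 184.]
scene cup1 0.47 [0.54  0.122 0.058] [283. 179.]
t 52.05 at [0.5413 0.1184 0.2429] jaw 90.0 tilt [-0.015  0.005 -1.   ] DELTA [-0.001   0.0002  0.0889] SPIN 0.001 q [ 0.12  0.01  1.57  0.01  1.58 -1.45] F [-0.2 -0.  -1.5] op 0.0641
```

View pics/w33.png

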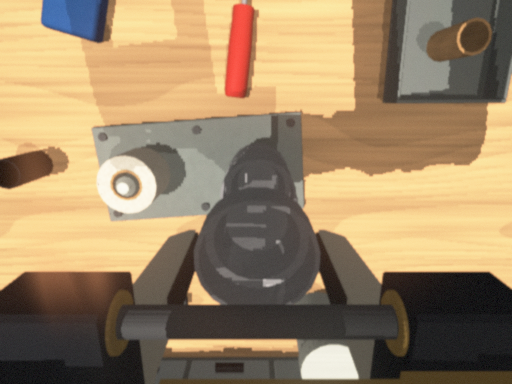

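```bash
python3 -m pendant '[{"delta_pos":[-0.0003,0.0003,0.02],"spin":0},{"delta_pos":[-0.0006,0.0004,0.04],"spin":0},{"delta_pos":[-0.001,0.0005,0.054],"spin":0},{"delta_pos":[-0.001,0.0005,0.064],"spin":0},{"delta_pos":[-0.001,0.0005,0.069],"spin":0},{"delta_pos":[-0.001,0.0005,0.071],"spin":0},{"delta_pos":[-0.001,0.0005,0.071],"spin":0}]'
python3 - <<'E'
from h import *
c=cam('scene');crop(c,284,160,'s34.png',40,8)
goto([0.541,0.119,0.155],90)
E
```

```text
t: 52.75
tool_pos: [0.5415, 0.1193, 0.1723]
orientation: [0.001, -3.128, -0.008]
force: [-0.2, 0.2, -1.5]
opening: 0.064
crop origin 244 120 scale 8
t 52.8 at [0.5417 0.1193 0.1726] jaw 90.0 tilt [-0.013  0.005 -1.   ] DELTA [ 0.0004 -0.0004  0.0176] SPIN 0.001 q [ 0.12  0.05  1.66  0.01  1.45 -1.45] F [ 0.3 -0.7 -0.8] op 0.064
```

View pics/s34.png

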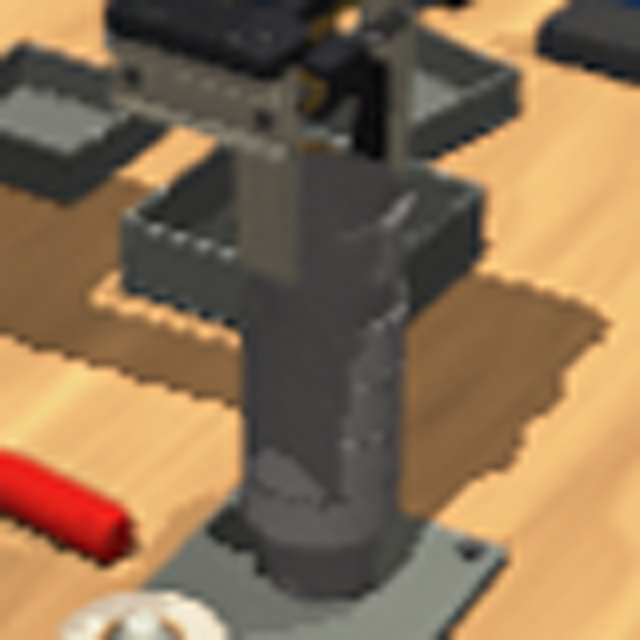

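```bash
python3 -m pendant '[{"delta_pos":[0,0,0.004],"spin":0},{"delta_pos":[0,0,0.008],"spin":0},{"delta_pos":[0,0,0.011],"spin":0},{"delta_pos":[0,0,0.013],"spin":0},{"delta_pos":[0,0,0.014],"spin":0},{"delta_pos":[0,0,0.014],"spin":0}]'
python3 -m pendant '[{"delta_pos":[0,0,0.001],"spin":0},{"delta_pos":[0,0,0.0015],"spin":0},{"delta_pos":[0,0,0.002],"spin":0},{"delta_pos":[0,0,0.0025],"spin":0},{"delta_pos":[0,0,0.0025],"spin":0}]'
```

```text
t: 53.4
tool_pos: [0.5414, 0.1194, 0.1584]
orientation: [0.001, -3.128, -0.008]
force: [0.5, -0.4, -0.1]
opening: 0.0644
t: 53.9
tool_pos: [0.5413, 0.1194, 0.1558]
orientation: [0.001, -3.128, -0.008]
force: [-0.2, -0.2, -1.4]
opening: 0.0643
```

```bash
python3 -m pendant '[{"delta_pos":[0,0,0.0005],"spin":0},{"delta_pos":[0,0,0.001],"spin":0},{"delta_pos":[0,0,0.001],"spin":0}]'; python3 -m pendant '[{"delta_pos":[0,0,0.0003],"spin":0},{"delta_pos":[0,0,0.0007],"spin":0},{"delta_pos":[0,0,0.0007],"spin":0}]'
```

```text
t: 54.2
tool_pos: [0.5413, 0.1194, 0.1547]
orientation: [0.001, -3.128, -0.008]
force: [-0.6, -0.5, -1.0]
opening: 0.064
t: 54.5
tool_pos: [0.5414, 0.1193, 0.1544]
orientation: [0.001, -3.128, -0.008]
force: [-1.9, -0.2, 2.1]
opening: 0.064
```

Contact at 0.1544, as predicted. Release, retreat and check.

```bash
python3 -m pendant '[{"delta_pos":[0,0,0],"spin":0},{"delta_pos":[0,0,0],"spin":0},{"delta_pos":[0,0,0],"spin":0},{"delta_pos":[0,0,0],"spin":0},{"delta_pos":[0,0,0],"spin":0}]' -1
python3 -m pendant '[{"delta_pos":[0,0,-0.01],"spin":0},{"delta_pos":[0,0,-0.03],"spin":0},{"delta_pos":[0,0,-0.06],"spin":0},{"delta_pos":[0,0,-0.09],"spin":0},{"delta_pos":[0.02,-0.02,-0.11],"spin":0},{"delta_pos":[0.05,-0.05,-0.12],"spin":0},{"delta_pos":[0.08,-0.08,-0.12],"spin":0},{"delta_pos":[0.1,-0.1,-0.12],"spin":0},{"delta_pos":[0.1,-0.1,-0.12],"spin":0},{"delta_pos":[0.1,-0.1,-0.12],"spin":0}]'
python3 - <<'E'
from h import *
c=cam('wrist','w35.png');marks('wrist',c,['cup1','roll','core','tray_in'])
c=cam('top','t35.png');marks('top',c,['cup1','roll','core','key','latch','padlock','screwdriver','canister'],4,.3)
c=cam('scene','s35.png');crop(c,275,180,'s35c.png',50,8);marks('scene',c,['cup1','roll','core'])
E
```

```text
t: 55.0
tool_pos: [0.5413, 0.1193, 0.1543]
orientation: [0.001, -3.128, -0.008]
force: [0.1, -0.0, 0.4]
opening: 0.0926
t: 56.0
tool_pos: [0.4434, 0.0185, 0.2762]
orientation: [-0.001, -3.13, -0.008]
force: [-0.3, -0.0, -0.2]
opening: 0.0932
wrist cup1 0.95 [0.542 0.119 0.063] [337. 244.]
wrist cup1 0.89 [0.541 0.122 0.111] [350. 261.]
wrist cup1 0.83 [0.549 0.117 0.086] [339. 257.]
wrist cup1 0.57 [0.541 0.122 0.037] [334. 234.]
wrist roll 0.81 [ 0.551 -0.021  0.014] [229. 235.]
wrist core 0.74 [ 0.544 -0.156  0.003] [135. 228.]
wrist core 0.6 [0.405 0.327 0.002] [490. 128.]
wrist tray_in 0.85 [0.407 0.328 0.002] [490. 130.]
top cup1 0.6 [0.547 0.122 0.11 ] [238. 185.]
top roll 0.7 [ 0.734 -0.05  -0.004] [291. 136.]
top core 0.63 [ 0.539 -0.155  0.002] [324. 193.]
top core 0.54 [0.404 0.329 0.001] [176. 235.]
top key 0.58 [ 0.723 -0.338 -0.003] [376. 138.]
top latch 0.78 [ 0.736 -0.049 -0.005] [290. 136.]
top padlock 0.45 [ 0.363 -0.074 -0.   ] [300. 247.]
top screwdriver 0.52 [ 0.368  0.104 -0.002] [245. 245.]
top canister 0.8 [ 0.76   0.206 -0.   ] [215. 129.]
crop origin 225 130 scale 8
scene cup1 0.88 [0.541 0.121 0.111] [283. 165.]
scene cup1 0.69 [0.544 0.12  0.035] [284. 185.]
scene cup1 0.67 [0.542 0.121 0.084] [284. 172.]
scene cup1 0.51 [0.544 0.121 0.06 ] [284. 179.]
scene roll 0.84 [ 0.551 -0.022  0.01 ] [261. 216.]
scene roll 0.45 [ 0.739 -0.049 -0.005] [311. 249.]
scene core 0.57 [0.404 0.324 0.004] [281. 153.]
scene core 0.54 [ 0.544 -0.157 -0.002] [232. 244.]
```

View pics/w35.png

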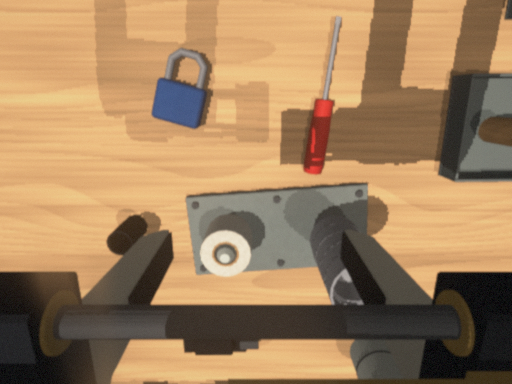

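View pics/s35c.png

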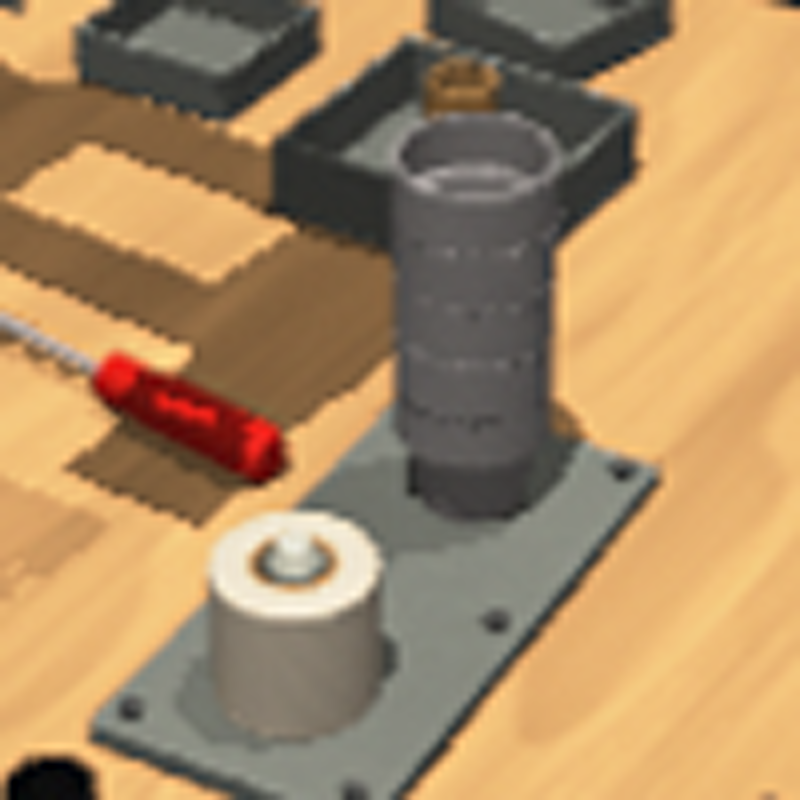

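View pics/s35.png

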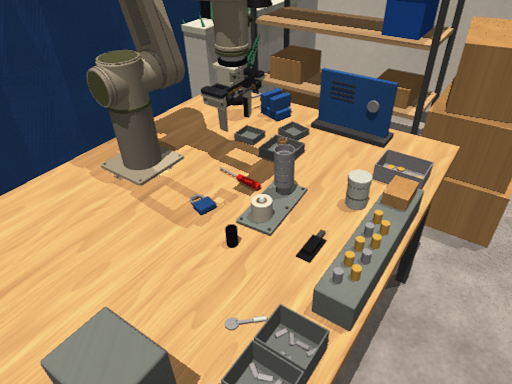

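The stack of four is evenly spaced and upright, the roll is home and the core is in the tray. Bystanders have not moved and no cup is loose, so I'll hand in.

```bash
python3 -c "
from plant import robot
print(robot.close_job())"
```

```text
the job is handed in; nothing more can be done
None
```

The carrier is ready, and I handed the job in after about 56 s of robot time; it reported no verdict.

- **Core:** I lifted it off the spindle and stood it in the largest tray. It was last seen at about (0.404, 0.327), on the tray's centre.
- **Roll:** I slid it down the spindle until it touched the plate. Its last marks were about (0.551, -0.021) and z 0.010–0.014, where the spindle foot is at about (0.551, -0.020, 0.012).
- **Cups:** All four were present and are nested in the screwed-down cup. Their origins read about 0.036, 0.060, 0.085 and 0.111 m, against home heights of 0.037, 0.062, 0.087 and 0.112 m. In the last pictures the stack looks straight and evenly spaced.
- **Forces:** I gripped with 6 to 8 N. The contact forces I read while lowering were under about 6 N; I read them only at the end of each move.
- **Knocked cup:** One cup was pushed from about (0.597, -0.382) to (0.612, -0.346) during the run. I found it again and stacked it.
- **Bystanders:** The canister, padlock, key, latch and screwdriver read within about 3 mm of where they started.

**Checks that disagreed:**
- In the last top picture the network's only answer for the roll was the latch. The wrist and scene cameras both put the roll on the spindle.
- It also kept reporting the black look-alike as a core; I left that one alone.
- The wrist camera's mark for the third cup was off by up to 8 mm sideways (x 0.549), but the scene camera put it on the axis.

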